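# Lay the straightedge against the two dowels under the step shelf

### The job

A retaining lip is to be fitted below the front of the step shelf, and the straightedge has to lie ready for pencilling its line. Clear the travel tin out of the way by standing it upright in the perfume tray, then lay the straightedge flat on the white work surface and slide it in from the front until one of its long edges touches both wooden dowels at once, reaching past both, and let go of it. Do not bump the step shelf, and leave everything else where it is.

Things in the scene. Friction and masses are not known exactly. Their poses are not given: they have to be found in the camera images.
- step_shelf: Fixed white particleboard step shelf: upper board 70 mm deep (its x), 480 wide (its y), 18 thick, underside 140 mm above the work surface, on two end panels 18 mm thick; open at front and back. Origin on the work surface under the board's centre; -x is the front (robot side), the front edge at x = -35 mm. Small fixed things up to 50 mm tall stand on it near its ends.
- dowel_left: Fixed upright beech dowel, 8 mm in diameter, standing 22 mm proud of the work surface, below the upper board and 6 to 16 mm behind its front edge, to the left (+y) of the middle. Origin at the centre of its foot on the work surface.
- dowel_right: The other dowel, the same, to the right (-y) of the middle. The dowels are 170 to 220 mm apart; the line through them need not be parallel to the step shelf.
- straightedge: Loose aluminium straightedge 300 mm long (its x), 40 wide (its y), 5 thick, 0.19 kg, lying flat, with a black grip block on its middle, 36 mm along its length, 20 across, top 35 mm above the underside. The same either way round: either long edge (y = +20 or -20 mm) may be used. Origin at the centre of its underside.
- travel_tin: Loose empty aluminium travel tin with a twist cap, an upright cylinder 48 mm in diameter, 58 mm high, about 0.05 kg. It stands between the dowels just in front of them, half below the front edge of the upper board. Origin at the centre of its underside.
- perfume_tray: Fixed glass perfume tray, 170 mm (its x) by 200 mm (its y), floor 6 mm thick, rim 6 mm wide and 16 mm high. Origin at the centre of its underside. Two perfume bottles stand in its far (+x) half; the near (-x) half is empty.
- perfume_square: Loose perfume bottle in the tray, 26 by 40 mm, 75 mm tall with its wooden cap. Origin at the centre of its underside. Bystander.
- perfume_round: Loose round perfume bottle in the tray, 36 mm in diameter, 75 mm tall. Origin at the centre of its underside. Bystander.
- hairbrush: Loose black plastic hairbrush lying bristles up: handle from x = -118 mm, head to x = +120 mm, 60 mm wide, 31 mm high. Origin under its neck. It lies between straightedge and tray, handle towards the step shelf. Bystander.
- nail_file: Loose flat wooden nail file, 168 mm long (its x), 18 mm wide, 4 mm thick. Origin at the centre of its underside. Bystander.
- compact: Loose round black powder compact, 61 mm in diameter, 17 mm high, lying to the left of the step shelf. Origin at the centre of its underside. Bystander.
- cream_jar: Loose glass cream jar with white lid, 53 mm in diameter, 41 mm high, under the left end of the upper board. Origin at the centre of its underside. Bystander.
- nail_polish: Loose nail polish bottle, 28 mm square, 68 mm tall, under the right end of the upper board. Origin at the centre of its underside. Bystander.
- lipstick: Loose black lipstick case, 20 mm square, 68 mm tall, standing under the rear half of the upper board. Origin at the centre of its underside. Bystander.

How it is judged:
By the outcome, as a careful person would: the job done as asked, in the order asked, and still so for the second after the job is handed in, with the robot touching nothing.
It also fails if it takes over 70 s, if anything falls off the work surface, if the arm or the gripper's body presses on something with over 40 N, if the wrist force passes 120 N, or if a joint passes its speed limit or range.

### The arm

A 7-joint arm with a two-finger parallel gripper is mounted at the origin on the work surface. World frame = base frame: x ahead of the robot, y to its left, z up, the work surface at z = 0. Lengths are in m, angles in rad, forces in N, time in s.
With the tool pointing down it reaches from about 0.4 to 0.85 m from the base axis. Payload 10.4 kg.
Tool frame: the origin (TCP) lies midway between the tips of the shut fingers; the grasp point (between the pads) lies 19 mm behind it (r.grasp_offset is the distance from the TCP to the grasp point, in m); z points along the fingers, y is the line along which they close (so a half turn about z gives the same grasp; the last joint's range is limited). The gripper opens to 87 mm and grips with 3 to 60 N. Pads are 19 mm wide; open, the fingers measure 117 mm over their backs; the gripper's body (75 mm by 190 mm) begins 51 mm behind the grasp point.
Start: joints at [-0.023, 0.332, -0.065, 1.46, 0.022, 1.35, -0.088], TCP at [0.625, 0, 0.195] pointing down, gripper open.
Joint ranges: [-2.6, 2.6], [-0.5, 2.12], [-1.47, 1.34], [0.16, 2.42], [-1.27, 4.41], [0.06, 2.06], [-2.6, 2.6]. Speed limits (rad/s): [2.22, 2.22, 2.79, 2.79, 3.14, 3.14, 3.14].

### API

Orientations are given as a unit quaternion [x, y, z, w].
In Python, from bench import r gives the robot as it stands.
- The arm moves only by the tool drive_tool, never from a script. Its argument "moves" is a list that holds one entry, the list of rows, each a list of 7 numbers: the shift along the tool's x, y, z in m, then the turn, a rotation vector about the tool's x, y, z in rad, then the opening, from 0 (shut) to 1 (fully open). In form: [[[tx, ty, tz, ax, ay, az, jaw], ...]]. A call has 1 to 10 rows; each row shifts and turns the commanded pose from where the row before left it, along the tool's axes as they then stand; what a row does not reach is not made up. A row lasts 1/10 s, in which the tool goes at most 50 mm and 8.59 degrees, less where a joint would pass 70% of its speed; a pose out of reach is approached as far as the arm can. A call is refused whole if a number of a shift passes 0.05 or a number of a turn 0.15, either way. A call with a gripper value outside its range is refused whole. The fingers move at their own pace and stop on an object; "squeeze" is the grip in N (left out, the last holds). Time passes only in rows, so rows that do not move let the fingers close. It gives the time, the measured TCP pose, the force, the opening and the grip force at its end, in the units of the state.
- r.read_state(): the state, without advancing time (a new reading comes with each control period).
- r.camera(name): name is "scene" or "side" or "wrist"; returns the picture (384x512x3 uint8, red, green, blue); there is no depth.
- r.camera_info(name): a dict with "mtx" (3x3 intrinsics, pixels), "rvec" (rotation vector, rad) and "tvec" (3), from world to camera coordinates, as OpenCV has them; the wrist camera has in their place "T_tool_cam" (4x4, takes a point from camera to tool coordinates, whose origin is the TCP and whose axes are the flange's). Camera axes: x right, y down, z forward; pixel columns grow to the right and rows downward; lengths in m; the calibration is good to about 2 mm. A picture is of the moment at which its call begins: read the wrist's pose just before it. camera_info takes no time and is no camera call.
- r.close_job(): hands the job in; it is judged then, once.
Trained networks look in the newest picture that a camera, given by its name, has taken for a name from the list of things; names that differ only in an ending like _2 or _b are one class to them, and where a whole thing is asked for, a point or a joint stands for the part that bears it (a point fixed in the world has none). Each returns a list of dicts, best first, with "conf" (0 to 1); they miss things now and then, are a little off and sometimes report something else, mostly with a low value. They report only what shows in the picture. A call takes as long as a camera call.
- r.find_in(camera, query): "bbox" ([left, top, right, bottom] in pixels, round what is visible of it).
- r.place_of(camera, query): "at" ([column, row] in pixels: a listed point, or the origin of a listed thing).
The state is a dict: "time": time; "joint_positions": joint angles; "joint_vel": joint speeds; "joint_torque": joint torques, N m; "ee_pos": TCP position; "eef_rot": TCP orientation; "ft_force": force on the tool from outside, world axes, zero at the start; "torque": the same for the moment, N m; "width": finger opening in m; "grip_force": force on a finger pad.
Only numpy, scipy, OpenCV 4.12 (cv2) and the standard library are available. Lean on these libraries where they do the work, as an engineer would, in place of code of your own. Each camera call takes 0.05 s, during which the arm holds its last target. There are 200 camera calls.

## Working session

There is one attempt and no reset: what is moved stays moved. The work goes in short steps, Python scripts to look and compute and a tool call to move; the robot and the scene stay as the last step left them, time stands still between calls to the robot, and variables do not carry over. Pictures are saved under pics/ and viewed, at most 10 in all, crops included, and the job is handed in when it is done.

Besides the shell and the picture viewer there is one more tool, called after "Call:" in YAML: its name, and indented under it one key for each argument. drive_tool: Moves the arm, as the interface text tells. Its arguments: {"type":"object","properties":{"moves":{"type":"array"},"squeeze":{"type":"number"}},"required":["moves"]}

```bash
ls; mkdir -p pics; cat > h.py <<'E'
import numpy as np, cv2
from scipy.spatial.transform import Rotation as R
from bench import r
def cam(name, st=None):
    i=r.camera_info(name); K=np.array(i["mtx"],float)
    if name=="wrist":
        st=st or r.read_state(); T=np.eye(4); T[:3,:3]=R.from_quat(st["eef_rot"]).as_matrix(); T[:3,3]=st["ee_pos"]
        W=T@np.array(i["T_tool_cam"]); return K,W[:3,:3],W[:3,3]
    Rm=cv2.Rodrigues(np.array(i["rvec"],float))[0]; return K,Rm.T,-Rm.T@np.array(i["tvec"],float).ravel()
def toplane(c,uv,z=0.):
    K,Rw,o=c; d=Rw@np.linalg.inv(K)@np.array([uv[0],uv[1],1.]); return o+d*(z-o[2])/d[2]
def proj(c,p):
    K,Rw,o=c; q=K@(Rw.T@(np.array(p,float)-o)); return q[:2]/q[2]
def save(img,n,s=1.5): cv2.imwrite(f"pics/{n}.png",cv2.resize(img[:,:,::-1],None,fx=s,fy=s))
E
python3 - <<'E'
from h import *
for n in ["scene","side","wrist"]:
    img=r.camera(n); save(img,n+"0"); c=cam(n); print(n,c[2].round(3),c[1][:,2].round(2),c[0][0,0])
    for q in ["dowel_left","dowel_right","straightedge","travel_tin","perfume_tray","perfume_square","perfume_round","hairbrush","step_shelf","cream_jar","nail_polish","lipstick","nail_file","compact"]:
        f=r.place_of(n,q)[:2]
        print(q,[(np.round(x["at"],0).tolist(),round(x["conf"],2),toplane(c,x["at"])[:2].round(3).tolist()) for x in f])
print(r.read_state())
E
```

```text
pics
scene [1.503 0.076 0.899] [-0.74 -0.06 -0.66] 428.0796962474969
dowel_left [([414.0, 226.0], 0.36, [0.614, 0.469])]
dowel_right []
straightedge [([171.0, 186.0], 0.97, [0.476, -0.272])]
travel_tin [([254.0, 229.0], 0.84, [0.653, 0.008])]
perfume_tray [([347.0, 196.0], 0.76, [0.495, 0.29])]
perfume_square [([366.0, 208.0], 0.73, [0.547, 0.343])]
perfume_round [([328.0, 207.0], 0.51, [0.55, 0.228])]
hairbrush [([255.0, 172.0], 0.64, [0.394, -0.004])]
step_shelf []
cream_jar [([317.0, 254.0], 0.63, [0.735, 0.187])]
nail_polish [([179.0, 241.0], 0.78, [0.712, -0.197])]
lipstick [([224.0, 247.0], 0.57, [0.725, -0.07]), ([168.0, 185.0], 0.2, [0.473, -0.28])]
nail_file [([96.0, 204.0], 0.68, [0.574, -0.487])]
compact [([416.0, 225.0], 0.62, [0.61, 0.477])]
side [0.415 1.128 1.143] [ 0.1  -0.71 -0.69] 473.03052808616064
dowel_left [([261.0, 245.0], 0.69, [0.545, 0.226])]
dowel_right []
straightedge [([304.0, 144.0], 0.97, [0.456, -0.285])]
travel_tin [([239.0, 189.0], 0.55, [0.657, -0.005])]
perfume_tray [([276.0, 265.0], 0.59, [0.492, 0.293])]
perfume_square [([257.0, 276.0], 0.65, [0.
[... 948 characters left out ...]
ns': array([-0.02258998,  0.33220119, -0.06469974,  1.46010399,  0.02158842,
        1.34988198, -0.08849077]), 'joint_vel': array([-0.00046589,  0.00116428,  0.00107744,  0.00131784,  0.00125426,
        0.00057351, -0.0003487 ]), 'joint_torque': array([-3.87102291e-04, -6.23026586e+01,  2.41597428e-02, -3.90113211e+01,
       -6.13003783e-02,  3.15949763e-02,  5.84869463e-05]), 'ee_pos': array([6.25028461e-01, 1.72178249e-05, 1.95072866e-01]), 'eef_rot': array([7.07106868e-01, 7.07106693e-01, 4.59036817e-05, 2.35172852e-05]), 'ft_force': array([-0.43886814, -0.38311098, -0.03222557]), 'torque': array([-0.01247947,  0.02044892,  0.06266056]), 'grip_force': 0.0, 'width': 0.08720010790962188}
```

View pics/scene0.png

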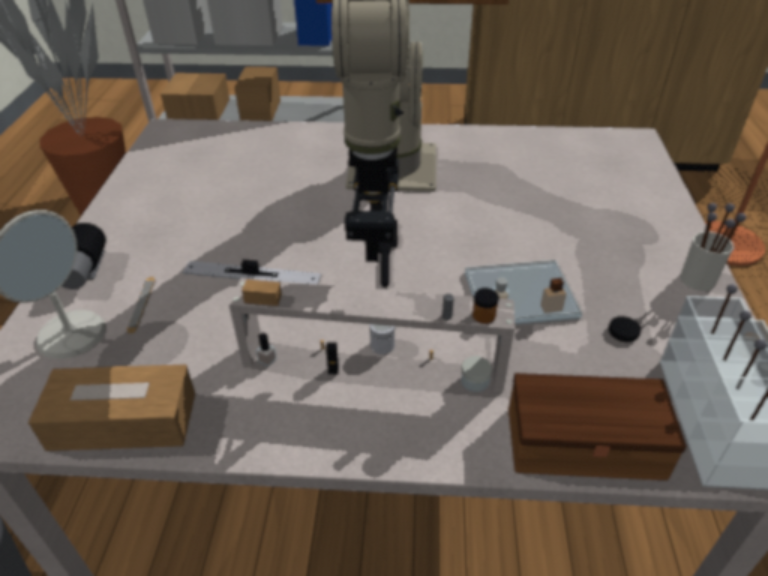

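View pics/side0.png

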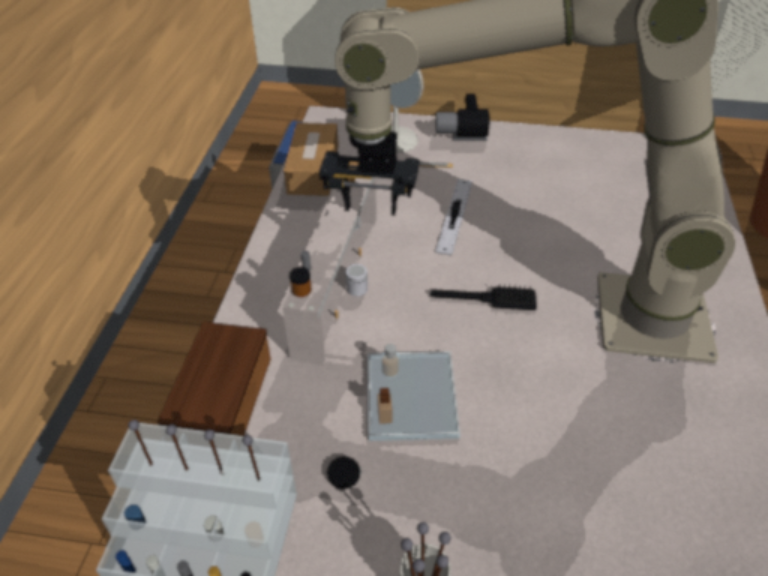

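View pics/wrist0.png

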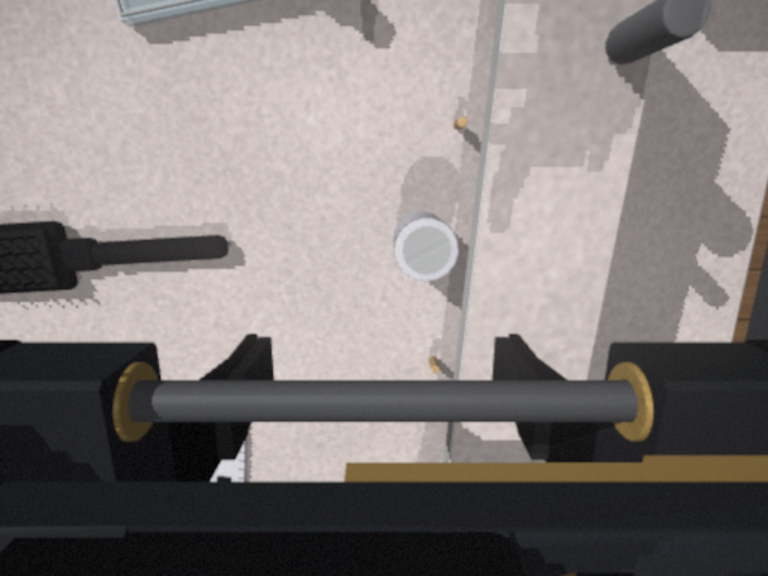

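The scene view shows the tray at right, the straightedge at left and the tin below the front of the shelf. The wrist view shows the tin top at about (285,165) and the dowel tops at about (307,81) and (290,241) in camera pixels. A vertical gripper would foul the board, so I'll work with the tool tilted forward by about 0.7 rad, with the closing axis along y.

Call:
drive_tool:
  moves:
    - [[0,0,0,0,0,0.14,1],[0,0,0,0,0,0.14,1],[0,0,0,0,0,0.14,1],[0,0,0,0,0,0.14,1],[0,0,0,0,0,0.14,1],[0,0,0,0,0,0.14,1],[0,0,0,0,0,0.14,1],[0,0,0,0,0,0.14,1],[0,0,0,0,0,0.14,1],[0,0,0,0,0,0.14,1]]

```text
time: 3.25
ee_pos: [0.625, 0.0001, 0.1951]
eef_rot: [0.997, 0.082, 0.0, -0.0]
ft_force: [-0.1, -0.2, -0.1]
width: 0.0871
grip_force: 0.0
```

Call:
drive_tool:
  moves:
    - [[0,0,0,0,0,0.14,1],[0,0,0,0,0,0.03,1],[-0.02,0,0,0,0.14,0,1],[-0.02,0,0,0,0.14,0,1],[-0.02,0,0,0,0.14,0,1],[-0.01,0,0,0,0.14,0,1],[0,0,0,0,0.14,0,1],[0,0,0,0,0,0,1],[0,0,0,0,0,0,1]]

```text
time: 4.15
ee_pos: [0.5569, -0.0003, 0.1831]
eef_rot: [0.94, 0.001, 0.341, 0.0]
ft_force: [0.2, -0.4, 1.3]
width: 0.0873
grip_force: 0.0
```

```bash
python3 - <<'E'
from h import *
st=r.read_state(); print(st["joint_positions"].round(2),st["ee_pos"].round(4)); M=R.from_quat(st["eef_rot"]).as_matrix(); print(M.round(3))
img=r.camera("wrist"); save(img,"w1"); c=cam("wrist",st); print(c[2],c[1][:,2])
for q,z in [("dowel_left",0),("dowel_right",0),("travel_tin",0),("step_shelf",0),("hairbrush",0)]:
    print(q,[(np.round(x["at"],1).tolist(),round(x["conf"],2),toplane(c,x["at"],z)[:2].round(4).tolist()) for x in r.place_of("wrist",q)[:2]],[(np.round(x["bbox"],0).tolist(),round(x["conf"],2)) for x in r.find_in("wrist",q)[:1]])
E
```

```text
[-0.17 -0.3   0.03  2.32  0.24  0.44 -1.9 ] [ 5.569e-01 -3.000e-04  1.831e-01]
[[ 0.768  0.002  0.641]
 [ 0.003 -1.    -0.   ]
 [ 0.641  0.002 -0.768]]
[ 4.91024491e-01 -2.03418581e-04  3.76067469e-01] [ 4.12398338e-01 -6.90123412e-04 -9.11003367e-01]
dowel_left [([391.0, 165.5], 0.61, [0.7072, -0.1981]), ([182.2, 177.7], 0.59, [0.6863, 0.103])] [([176.0, 171.0, 180.0, 175.0], 0.45)]
dowel_right [([324.2, 187.8], 0.39, [0.671, -0.0976])] [([323.0, 178.0, 335.0, 188.0], 0.42)]
travel_tin [([243.2, 198.1], 0.55, [0.6549, 0.0157])] [([219.0, 159.0, 261.0, 210.0], 0.96)]
step_shelf [] [([0.0, 6.0, 512.0, 199.0], 0.9)]
hairbrush [] []
```

View pics/w1.png

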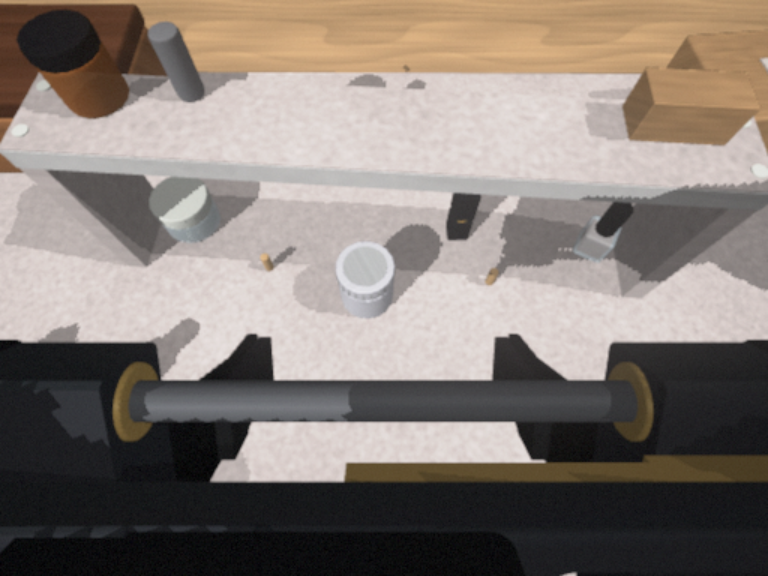

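The wrist view shows the dowel feet at about (179,179) and (327,189), the tin at about (243,195), and the shelf's front edge running from (5,103) to (500,130), all in camera pixels.

```bash
cat >> h.py <<'E'
def rel(target, st=None):
    "tool-axes shift from measured TCP to target TCP position"
    st=st or r.read_state(); return R.from_quat(st["eef_rot"]).inv().apply(np.array(target)-st["ee_pos"])
E
python3 - <<'E'
from h import *
from scipy.optimize import least_squares
st=r.read_state(); c=cam("wrist",st); img=r.camera("wrist")
for n,p,z in [("dl base",(178.7,179.5),0),("dl top",(176,171),.022),("dr base",(326.7,189.5),0),("dr top",(328.5,180.5),.022),("e1",(4,102),.158),("e2",(490,125),.158),("e1b",(13,112),.14),("e2b",(427,127),.14)]:
    print(n,toplane(c,p,z)[:2].round(4))
a=np.linspace(0,2*np.pi,60)
def bb(p):
    P=np.array([proj(c,[p[0]+.024*np.cos(t),p[1]+.024*np.sin(t),z]) for t in a for z in (0,.058)]); return np.r_[P.min(0),P.max(0)]
s=least_squares(lambda p:bb(p)-[224,161,263,211],[.655,.01]); print("tin",s.x,s.fun)
g=img.astype(int); m=(g[:,:,0]-g[:,:,2]>45); m[:150]=0; m[210:]=0
n,_,S,C=cv2.connectedComponentsWithStats(m.astype(np.uint8)); print([(S[i].tolist(),C[i].round(1).tolist(),toplane(c,C[i],.011)[:2].round(4)) for i in range(1,n) if S[i,4]>5])
E
```

```text
dl base [0.6844 0.1081]
dl top [0.686  0.1068]
dr base [ 0.6689 -0.1004]
dr top [ 0.6718 -0.0982]
e1 [0.6846 0.2348]
e2 [ 0.6585 -0.2114]
e1b [0.6878 0.2408]
e2b [ 0.6699 -0.167 ]
tin [0.65847254 0.01371384] [-0.41516554 -1.47894729  0.4151775   1.45745286]
[([174, 169, 7, 12, 45], [176.8, 174.3], array([0.6869, 0.1086])), ([324, 180, 8, 10, 49], [327.7, 184.5], array([ 0.6712, -0.0996]))]
```

Call:
drive_tool:
  moves:
    - [[-0.0165,-0.0125,0.01,0,0,0,1],[0,0,0.035,0,0,0,1],[0,0,0.035,0,0,0,1],[0,0,0.035,0,0,0,1],[0,0,0.03,0,0,0,1],[0,0,0.025,0,0,0,1],[0,0,0,0,0,0,1],[0,0,0,0,0,0,1]]

```text
time: 5.55
ee_pos: [0.6449, 0.0138, 0.0519]
eef_rot: [0.94, -0.0, 0.34, -0.002]
ft_force: [-0.8, 0.6, 0.0]
width: 0.087
grip_force: 0.0
```

```bash
python3 - <<'E'
from h import *
st=r.read_state(); print(st["joint_positions"].round(2),st["ee_pos"].round(4),rel([.669,.0125,.0225]).round(4))
img=r.camera("wrist"); save(img,"w2")
E
```

```text
[-0.27  0.14  0.13  2.25  0.88  0.09 -2.57] [0.6449 0.0138 0.0519] [-0.0003  0.0014  0.0381]
```

View pics/w2.png

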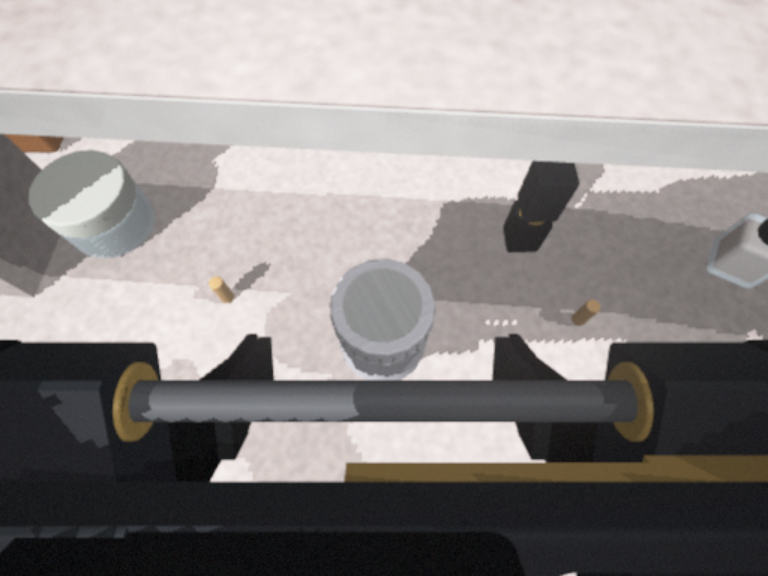

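The arm stopped 38 mm short because joint 6 is at its limit with this much tilt. I'll back off, reduce the tilt to about 0.45 rad, and re-approach.

Call:
drive_tool:
  moves:
    - [[0,0,-0.04,0,0,0,1],[0,0,-0.04,0,0,0,1],[0,0,-0.03,0,0,0,1],[0,0,-0.02,0,-0.125,0,1],[0,0,0,0,-0.125,0,1],[0,0,0,0,0,0,1],[0,0,0,0,0,0,1]]

```text
time: 6.3
ee_pos: [0.5708, 0.0112, 0.1435]
eef_rot: [0.975, -0.003, 0.223, -0.002]
ft_force: [-0.4, 0.4, -0.9]
width: 0.0871
grip_force: 0.0
```

```bash
python3 - <<'E'
from h import *
st=r.read_state(); M=R.from_quat(st["eef_rot"]).as_matrix(); print(st["joint_positions"].round(2),st["ee_pos"].round(4)); print(M.round(3))
t=np.array([.657,.0125,.042])+.019*M[:,2]; print(t,rel(t).round(4), rel([.657,.0125,.042]-.06*M[:,2]).round(4))
E
```

```text
[-0.16 -0.08  0.02  2.11  0.1   0.66 -1.78] [0.5708 0.0112 0.1435]
[[ 0.9   -0.005  0.435]
 [-0.006 -1.     0.002]
 [ 0.435 -0.005 -0.9  ]]
[0.66526336 0.01254155 0.02489108] [ 0.0335 -0.0013  0.1479] [ 0.0335 -0.0013  0.0689]
```

Call:
drive_tool:
  moves:
    - [[0.0335,-0.001,0.01,0,0,0,1],[0,0,0.03,0,0,0,1],[0,0,0.03,0,0,0,1],[0,0,0.03,0,0,0,1],[0,0,0.025,0,0,0,1],[0,0,0.023,0,0,0,1],[0,0,0,0,0,0,1],[0,0,0,0,0,0,1]]

```text
time: 7.1
ee_pos: [0.6633, 0.0124, 0.0233]
eef_rot: [0.975, -0.003, 0.221, -0.002]
ft_force: [-0.6, 0.4, -0.2]
width: 0.087
grip_force: 0.0
```

```bash
python3 - <<'E'
from h import *
st=r.read_state(); print(st["joint_positions"].round(2),st["ee_pos"].round(4),rel([.6653,.0125,.0249]).round(4),st["ft_force"])
img=r.camera("wrist"); c=cam("wrist",st)
print([(x["bbox"],x["conf"]) for x in r.find_in("wrist","travel_tin")[:1]], proj(c,[.657,.0125,.058]),proj(c,[.657,.0365,.058]),proj(c,[.657,-.0115,.058]))
g=img.astype(int); m=(g[:,:,0]-g[:,:,2]>45); m[:90]=0; m[250:]=0
n,_,S,C=cv2.connectedComponentsWithStats(m.astype(np.uint8)); print([(S[i].tolist(),C[i].round(1).tolist(),toplane(c,C[i],.011)[:2].round(4)) for i in range(1,n) if S[i,4]>15])
E
```

```text
[-0.15  0.29  0.04  2.    0.09  0.41 -1.76] [0.6633 0.0124 0.0233] [ 0.0025 -0.0001 -0.0006] [-0.5513146   0.44232078 -0.23600931]
[([209.2, 188.3, 293.8, 252.9], 0.8)] [254.3278691  228.60353945] [211.79505375 228.80553726] [296.91242756 228.40129589]
[([115, 187, 18, 14, 118], [121.3, 193.1], array([0.6863, 0.1109])), ([399, 206, 24, 13, 173], [411.0, 212.7], array([ 0.6708, -0.101 ])), ([82, 243, 21, 7, 114], [92.4, 246.5], array([0.6476, 0.1288]))]
```

Call:
drive_tool:
  moves:
    - [[0.002,0,0,0,0,0,0.4],[0,0,0,0,0,0,0.4],[0,0,0,0,0,0,0.4],[0,0,0,0,0,0,0.4],[0,0,0,0,0,0,0.4],[0,0,0,0,0,0,0.4],[0,0,0,0,0,0,0.4]]
  squeeze: 10

```text
time: 7.9
ee_pos: [0.6666, 0.0126, 0.0247]
eef_rot: [0.975, -0.003, 0.222, -0.002]
ft_force: [0.5, 0.8, 0.1]
width: 0.0475
grip_force: 10.0
```

```bash
python3 - <<'E'
from h import *
c=cam("side")
for p in [(368,353),(452,352),(458,437),(367,441)]: print(toplane(c,np.array(p)/1.5,.012)[:2].round(3))
c=cam("scene")
for p in [(465,269),(556,262),(580,318),(488,327)]: print(toplane(c,np.array(p)/1.5,.012)[:2].round(3))
E
```

```text
[0.598 0.204]
[0.427 0.175]
[0.398 0.378]
[0.564 0.412]
[0.435 0.176]
[0.401 0.373]
[0.574 0.396]
[0.609 0.215]
```

Call:
drive_tool:
  moves:
    - [[0,0,-0.02,0,0,0,0.4],[0,0,-0.03,0,0,0,0.4],[0,0,-0.03,0,0,0,0.4],[0,0,-0.03,0,0,0,0.4],[0,0,-0.02,0.061,0,-0.126,0.4],[0,0,0,0.061,0,-0.126,0.4],[0,0,0,0.061,0,-0.126,0.4],[0,0,0,0.061,0,-0.126,0.4],[0,0,0,0,0,0,0.4]]

```text
time: 8.8
ee_pos: [0.6117, 0.0096, 0.1368]
eef_rot: [0.951, 0.218, 0.213, -0.052]
ft_force: [0.1, -1.1, -0.4]
width: 0.0474
grip_force: 10.0
```

```bash
python3 - <<'E'
from h import *
st=r.read_state(); M=R.from_quat(st["eef_rot"]).as_matrix(); print(st["joint_positions"].round(2),st["ee_pos"].round(4),st["width"],st["grip_force"]); print(M.round(3))
# tin centre rel TCP: at grasp tin (.657,.0125) tcp (.6666,.0126), yaw0 -> radial offset -.0096
h=M[:2,2]/np.linalg.norm(M[:2,2]); t=np.r_[np.array([.456,.284])+.0096*h,.0247+.08]; print(t,rel(t).round(4)); 
t2=t.copy(); t2[2]=.0317; print(M.T@(t2-t))
E
```

```text
[-0.04  0.07  0.08  1.98 -0.33  0.72 -0.87] [0.6117 0.0096 0.1368] 0.04743122454691094 9.99695599079132
[[ 0.814  0.437  0.383]
 [ 0.393 -0.899  0.192]
 [ 0.428 -0.006 -0.904]]
[0.46457778 0.28831064 0.1047    ] [-0.024  -0.3148  0.0263]
[-0.03125254  0.00045063  0.06597026]
```

Call:
drive_tool:
  moves:
    - [[-0.003,-0.039,0.003,0,0,0,0.4],[-0.003,-0.04,0.003,0,0,0,0.4],[-0.003,-0.04,0.003,0,0,0,0.4],[-0.003,-0.04,0.003,0,0,0,0.4],[-0.003,-0.04,0.003,0,0,0,0.4],[-0.003,-0.04,0.003,0,0,0,0.4],[-0.003,-0.04,0.003,0,0,0,0.4],[-0.003,-0.036,0.003,0,0,0,0.4],[0,0,0,0,0,0,0.4],[0,0,0,0,0,0,0.4]]

```text
time: 9.8
ee_pos: [0.4628, 0.2911, 0.1072]
eef_rot: [0.951, 0.217, 0.213, -0.053]
ft_force: [0.7, -1.0, 0.3]
width: 0.0474
grip_force: 10.0
```

```bash
cat > a.py <<'E'
from h import *
st=r.read_state(); M=R.from_quat(st["eef_rot"]).as_matrix(); print(st["joint_positions"].round(2),st["ee_pos"].round(4),st["width"],st["grip_force"]); print(M.round(3))
h=M[:2,2]/np.linalg.norm(M[:2,2]); t=np.r_[np.array([.456,.284])+.0096*h,st["ee_pos"][2]]; print(t,rel(t).round(4)); 
t[2]=.0317; print(rel(t).round(4))
E
python3 a.py
```

```text
[-0.35 -0.06 -0.36  2.18  0.14  0.59 -1.93] [0.4628 0.2911 0.1072] 0.04739926849910579 9.999756664037704
[[ 0.815  0.436  0.383]
 [ 0.391 -0.9    0.193]
 [ 0.429 -0.008 -0.903]]
[0.46456935 0.28832739 0.10717269] [0.0004 0.0033 0.0002]
[-0.032   0.0039  0.0683]
```

Call:
drive_tool:
  moves:
    - [[-0.009,0.001,0.018,0,0,0,0.4],[-0.009,0.001,0.018,0,0,0,0.4],[-0.007,0.001,0.015,0,0,0,0.4],[-0.004,0.001,0.009,0,0,0,0.4],[-0.002,0,0.004,0,0,0,0.4],[0,0,0,0,0,0,0.4],[0,0,0,0,0,0,0.4]]

```text
time: 10.5
ee_pos: [0.4648, 0.287, 0.0368]
eef_rot: [0.951, 0.218, 0.214, -0.053]
ft_force: [0.6, -0.6, -0.7]
width: 0.0473
grip_force: 10.0
```

```bash
python3 a.py; python3 -c "
from h import *
save(r.camera('side'),'s2'); print(r.read_state()['ft_force'])"
```

```text
[-0.35  0.06 -0.36  2.25  0.3   0.43 -2.07] [0.4648 0.287  0.0368] 0.04728699067816195 9.999941289424896
[[ 0.814  0.436  0.383]
 [ 0.391 -0.9    0.193]
 [ 0.429 -0.007 -0.903]]
[0.46457191 0.28832231 0.03679095] [ 0.0003 -0.0013  0.0002]
[-0.0019 -0.0013  0.0048]
[ 0.56322498  0.04368371 -0.76488326]
```

View pics/s2.png

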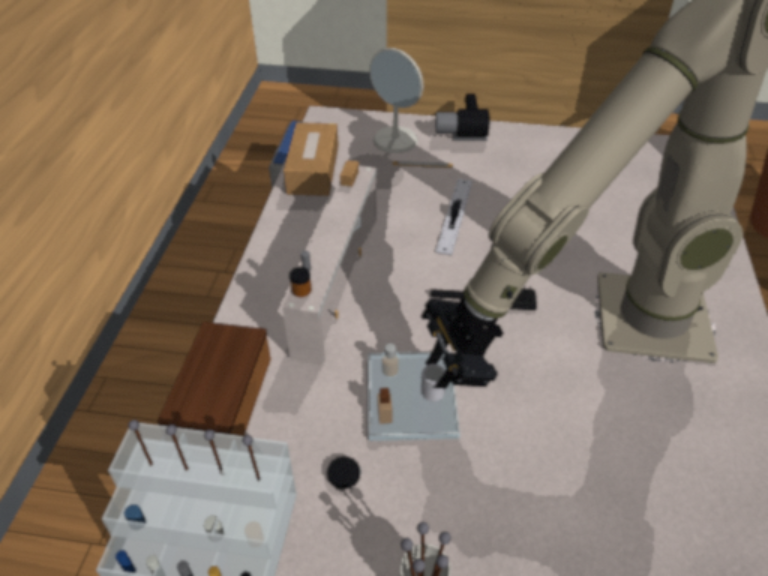

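The side view shows the tin held over the tray's near half at about (290,255), well clear of both bottles. I'll lower the last 5 mm, release and back off.

Call:
drive_tool:
  moves:
    - [[-0.001,-0.001,0.002,0,0,0,0.4],[-0.001,0,0.002,0,0,0,0.4],[0,0,0.001,0,0,0,0.4],[0,0,0,0,0,0,0.4],[0,0,0,0,0,0,0.4]]

```text
time: 11.05
ee_pos: [0.4642, 0.2879, 0.0307]
eef_rot: [0.951, 0.218, 0.213, -0.053]
ft_force: [0.1, 0.5, 1.0]
width: 0.0477
grip_force: 10.0
```

Call:
drive_tool:
  moves:
    - [[0,0,0,0,0,0,0.8],[0,0,0,0,0,0,0.8],[0,0,0,0,0,0,0.8],[0,0,0,0,0,0,0.8],[0,0,-0.02,0,0,0,0.8],[0,0,-0.04,0,0,0,0.8],[0,0,-0.03,0,0,0,0.8],[0.03,0,0,0,0,0,0.8],[0.03,0,0,0,0,0,0.8],[0,0,0,0,0,0,0.8]]

```text
time: 12.05
ee_pos: [0.4817, 0.2957, 0.1406]
eef_rot: [0.95, 0.218, 0.215, -0.054]
ft_force: [0.0, -0.6, -0.6]
width: 0.0698
grip_force: 0.0
```

```bash
python3 a.py; python3 - <<'E'
from h import *
c=cam("side"); img=r.camera("side")
for q in ["travel_tin","perfume_square","perfume_round"]: print(q,[(np.round(x["at"],0).tolist(),round(x["conf"],2),toplane(c,x["at"],.006)[:2].round(3).tolist()) for x in r.place_of("side",q)[:2]],[np.round(x["bbox"],0) for x in r.find_in("side",q)[:1]])
c2=cam("scene"); i2=r.camera("scene")
for q in ["travel_tin","straightedge"]: print(q,[(np.round(x["at"],0).tolist(),round(x["conf"],2),toplane(c2,x["at"],.006)[:2].round(3).tolist()) for x in r.place_of("scene",q)[:2]])
a=cv2.resize(img[80:300,240:400,::-1],None,fx=2.5,fy=2.5); cv2.imwrite("pics/s3.png",a)
E
```

```text
[-0.32 -0.07 -0.36  2.11  0.11  0.66 -1.88] [0.4817 0.2957 0.1406] 0.06982853478786052 0.0
[[ 0.813  0.437  0.386]
 [ 0.39  -0.9    0.195]
 [ 0.433 -0.008 -0.902]]
[0.46456512 0.28833575 0.14061388] [-0.0168 -0.0009 -0.0081]
[-0.0639 -0.      0.0901]
travel_tin [([284.0, 262.0], 0.68, [0.469, 0.282])] [array([278., 244., 298., 270.])]
perfume_square [([256.0, 276.0], 0.75, [0.543, 0.345])] [array([252., 258., 261., 283.])]
perfume_round [([258.0, 245.0], 0.64, [0.554, 0.232]), ([276.0, 265.0], 0.53, [0.492, 0.297])] [array([255., 227., 270., 255.])]
travel_tin [([339.0, 188.0], 0.67, [0.467, 0.266])]
straightedge [([168.0, 185.0], 0.92, [0.479, -0.28]), ([330.0, 205.0], 0.54, [0.546, 0.235])]
```

View pics/s3.png

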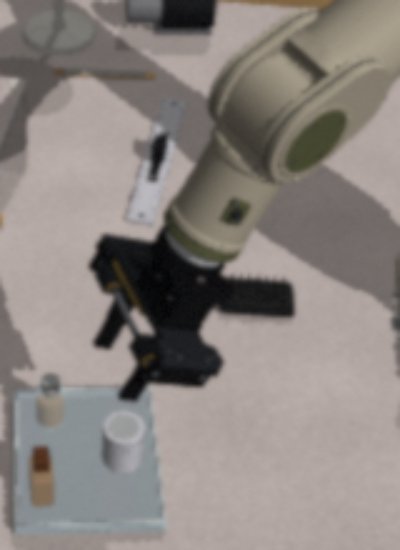

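The crop shows the tin standing upright in the tray's near half at about (124,440), with both bottles undisturbed. Now the straightedge.

```bash
python3 - <<'E'
from h import *
c=cam("side"); c2=cam("scene")
for n,cc,P in [("side",c,[(465,182),(444,251)]),("scene",c2,[(190,268),(320,279)])]:
    e=[toplane(cc,np.array(p)/1.5,.005)[:2] for p in P]; print(n,e,np.mean(e,0),np.linalg.norm(e[0]-e[1]),np.arctan2(*(e[1]-e[0])))
st=r.read_state(); print(rel([.50,-.27,.19]).round(4))
E
```

```text
side [array([ 0.44428421, -0.42396662]), array([ 0.47345352, -0.14050593])] [ 0.45886886 -0.28223627] 0.28495756860173693 0.10254332092718381
scene [array([ 0.45426701, -0.42288006]), array([ 0.47600651, -0.13308568])] [ 0.46513676 -0.27798287] 0.29060865184119977 0.07487673233357639
[-0.1812  0.5162 -0.1478]
```

Call:
drive_tool:
  moves:
    - [[-0.015,0.043,-0.014,0,0,0,1],[-0.015,0.043,-0.014,0,0,0,1],[-0.015,0.043,-0.014,0,0,0,1],[-0.015,0.043,-0.014,0,0,0,1],[-0.015,0.043,-0.014,0,0,0,1],[-0.015,0.043,-0.014,0,0,0,1],[0,0,0,-0.06,0,0.124,1],[0,0,0,-0.06,0,0.124,1],[0,0,0,-0.06,0,0.124,1],[0,0,0,-0.06,0,0.124,1]]

```text
time: 13.55
ee_pos: [0.4857, 0.0103, 0.1733]
eef_rot: [0.975, -0.04, 0.218, 0.008]
ft_force: [-0.5, -0.1, -0.0]
width: 0.087
grip_force: 0.0
```

```bash
python3 - <<'E'
from h import *
st=r.read_state(); M=R.from_quat(st["eef_rot"]).as_matrix(); print(st["joint_positions"].round(2),st["ee_pos"].round(4)); print(M.round(3))
print(rel([.45,-.275,.13]).round(4))
E
```

```text
[ 0.01 -0.3  -0.19  2.23  0.07  0.79 -1.87] [0.4857 0.0103 0.1733]
[[ 0.902 -0.08   0.425]
 [-0.074 -0.997 -0.033]
 [ 0.426 -0.002 -0.905]]
[-0.0296  0.2873  0.0333]
```

Call:
drive_tool:
  moves:
    - [[-0.004,0.041,0.004,0,0,0,1],[-0.004,0.041,0.004,0,0,0,1],[-0.004,0.041,0.005,0,0,0,1],[-0.004,0.041,0.005,0,0,0,1],[-0.004,0.041,0.005,0,0,0,1],[-0.005,0.041,0.005,0,0,0,1],[-0.005,0.041,0.005,0,0,0,1],[0,0,0,0,0,0,1],[0,0,0,0,0,0,1]]

```text
time: 14.45
ee_pos: [0.4508, -0.2751, 0.1296]
eef_rot: [0.975, -0.038, 0.217, 0.007]
ft_force: [0.5, -0.2, -0.8]
width: 0.0866
grip_force: 0.0
```

```bash
python3 - <<'E'
from h import *
st=r.read_state(); M=R.from_quat(st["eef_rot"]).as_matrix(); print(st["joint_positions"].round(2),st["ee_pos"].round(4)); print(M.round(3))
img=r.camera("wrist"); save(img,"w4"); c=cam("wrist",st)
print([(np.round(x["at"],0).tolist(),round(x["conf"],2),toplane(c,x["at"])[:2].round(3).tolist()) for x in r.place_of("wrist","straightedge")[:2]],[np.round(x["bbox"],0) for x in r.find_in("wrist","straightedge")[:1]])
print(proj(c,[.463,-.279,.035]),proj(c,[.463,-.279,0]))
E
```

```text
[ 0.08 -0.14  0.51  2.18 -0.22  0.72 -0.91] [ 0.4508 -0.2751  0.1296]
[[ 0.903 -0.077  0.423]
 [-0.07  -0.997 -0.031]
 [ 0.424 -0.002 -0.906]]
[([269.0, 222.0], 0.71, [0.459, -0.291])] [array([126., 202., 399., 244.])]
[257.9461951  216.76732092] [257.69956685 219.61441593]
```

View pics/w4.png

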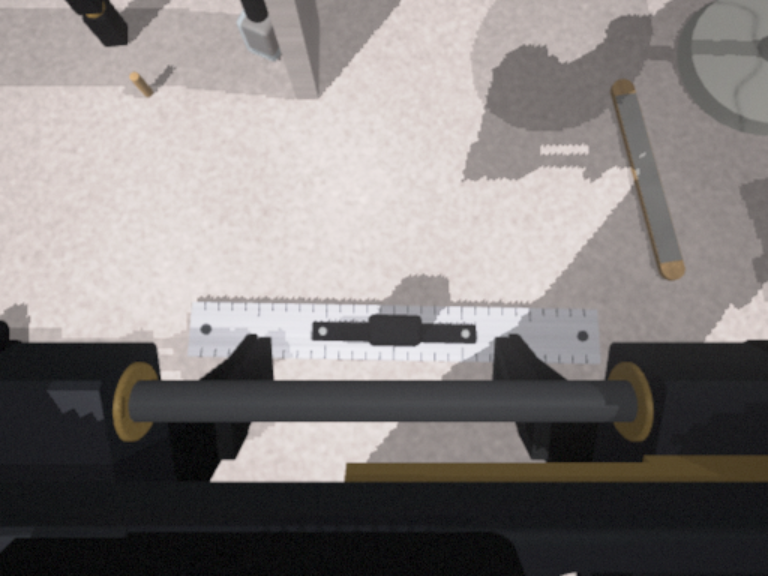

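The straightedge spans from (127,198) to (400,242) in camera pixels with its grip block at about (264,219), nearly square to the fingers.

```bash
python3 - <<'E'
from h import *
st=r.read_state(); M=R.from_quat(st["eef_rot"]).as_matrix(); c=cam("wrist",st)
q=np.array([toplane(c,np.array(p)/1.5,.005)[:2] for p in [(197,297),(600,307),(188,356),(600,364),(192,327),(600,336),(206,329),(583,336)]]); print(q.round(4))
for i in (0,2,4,6): print(np.linalg.norm(q[i]-q[i+1]),np.arctan2(*(q[i]-q[i+1])),(q[i]+q[i+1])/2)
ctr=q[:4].mean(0); print("ctr",ctr,"block top",toplane(c,(395/1.5,330/1.5),.033)[:2],"tool yaw",np.arctan2(-M[0,1],-M[1,1]))
for z in (.029,): 
    t=np.r_[ctr,z]+.019*M[:,2]; print(t,rel(t).round(4))
E
```

```text
[[ 0.498  -0.1381]
 [ 0.4686 -0.4364]
 [ 0.4549 -0.1314]
 [ 0.4272 -0.43  ]
 [ 0.4759 -0.1343]
 [ 0.4473 -0.4331]
 [ 0.4736 -0.1446]
 [ 0.4482 -0.4207]]
0.29977907458169045 0.09854959766584862 [ 0.4833006  -0.28726928]
0.2998548169184588 0.09242263997586746 [ 0.44102934 -0.28068824]
0.30012904038378885 0.09538955817508224 [ 0.46158185 -0.28373024]
0.27721202455166455 0.0918910934251396 [ 0.46092074 -0.28266353]
ctr [ 0.46216497 -0.28397876] block top [ 0.46048125 -0.28256564] tool yaw 0.07322273717326828
[ 0.47022095 -0.28453655  0.01180145] [-0.0328  0.0099  0.1153]
```

Call:
drive_tool:
  moves:
    - [[-0.033,0.0095,0.01,-0.0085,0,0.018,1],[0,0,0.03,0,0,0,1],[0,0,0.03,0,0,0,1],[0,0,0.025,0,0,0,1],[0,0,0.015,0,0,0,1],[0,0,0.005,0,0,0,1],[0,0,0,0,0,0,1],[0,0,0,0,0,0,1]]

```text
time: 15.4
ee_pos: [0.4697, -0.2862, 0.0127]
eef_rot: [0.975, -0.046, 0.218, 0.009]
ft_force: [-0.0, -0.3, -0.8]
width: 0.0874
grip_force: 0.0
```

```bash
cat > b.py <<'E'
from h import *
st=r.read_state(); M=R.from_quat(st["eef_rot"]).as_matrix(); print(st["joint_positions"].round(2),st["ee_pos"].round(4),st["width"].round(4),st["ft_force"].round(1)); print(M.round(3))
t=np.r_[.4615,-.2835,.029]+.019*M[:,2]; print(t,rel(t).round(4),"yaw",np.arctan2(-M[0,1],-M[1,1]))
E
python3 b.py
```

```text
Traceback (most recent call last):
  File "b.py", line 2, in <module>
    st=r.read_state(); M=R.from_quat(st["eef_rot"]).as_matrix(); print(st["joint_positions"].round(2),st["ee_pos"].round(4),st["width"].round(4),st["ft_force"].round(1)); print(M.round(3))
                                                                                                                            ^^^^^^^^^^^^^^^^^
AttributeError: 'float' object has no attribute 'round'
```

Call:
drive_tool:
  moves:
    - [[0,-0.002,0,0,0,0,0.3],[0,0,0,0,0,0,0.3],[0,0,0,0,0,0,0.3],[0,0,0,0,0,0,0.3],[0,0,0,0,0,0,0.3],[0,0,0,0,0,0,0.3],[0,0,0,0,0,0,0.3]]
  squeeze: 30

```text
time: 16.1
ee_pos: [0.4696, -0.2843, 0.0118]
eef_rot: [0.975, -0.047, 0.217, 0.01]
ft_force: [-0.6, -0.4, -0.1]
width: 0.0387
grip_force: 0.0
```

```bash
sed -i 's/st\["width"\].round(4)/st["width"]/' b.py; python3 b.py; python3 - <<'E'
from h import *
L=np.array([.6865,.108]);Rr=np.array([.671,-.0995]); d=(L-Rr)/np.linalg.norm(L-Rr); m=(L+Rr)/2; n=np.array([-d[1],d[0]]); n=n if n[0]<0 else -n
print("slope",np.arctan2(d[0],d[1]),"mid",m,"final ctr",m+.024*n,"pre",m+.07*n)
E
```

```text
[ 0.06  0.14  0.58  2.25 -0.67  0.48 -0.49] [ 0.4696 -0.2843  0.0118] 0.03869564051234039 [-0.6 -0.4 -0.1]
[[ 0.901 -0.095  0.423]
 [-0.087 -0.995 -0.039]
 [ 0.425 -0.002 -0.905]]
[ 0.46953697 -0.28423629  0.01179927] [-0.0001 -0.0001 -0.    ] yaw 0.09494645721968448
slope 0.07456032097198555 mid [0.67875 0.00425] final ctr [0.65481668 0.00603779] pre [0.60894448 0.00946439]
```

Call:
drive_tool:
  moves:
    - [[0,0,0,0,0,0,0.3],[0,0,0,0,0,0,0.3],[0.004,0,-0.009,0,0,0,0.3],[0.0085,0,-0.018,0,0,0,0.3],[0.013,0,-0.027,0,0,0,0.3],[0,0,0,0,0,0,0.3],[0,0,0,0,0,0,0.3]]

```text
time: 16.8
ee_pos: [0.4703, -0.2843, 0.0722]
eef_rot: [0.975, -0.046, 0.218, 0.009]
ft_force: [-0.8, 0.8, -0.2]
width: 0.0261
grip_force: 0.0
```

```bash
python3 - <<'E'
from h import *
st=r.read_state(); M=R.from_quat(st["eef_rot"]).as_matrix(); print(st["ee_pos"].round(4),st["width"],st["grip_force"],st["ft_force"].round(1))
print(rel([.609+.008,.0095,.073]).round(4))
img=r.camera("side"); a=cv2.resize(img[80:260,200:400,::-1],None,fx=3,fy=3); cv2.imwrite("pics/s5.png",a)
E
```

```text
[ 0.4703 -0.2843  0.0722] 0.026068072410237206 0.0 [-0.8  0.8 -0.2]
[ 0.1072 -0.3063  0.0502]
```

View pics/s5.png

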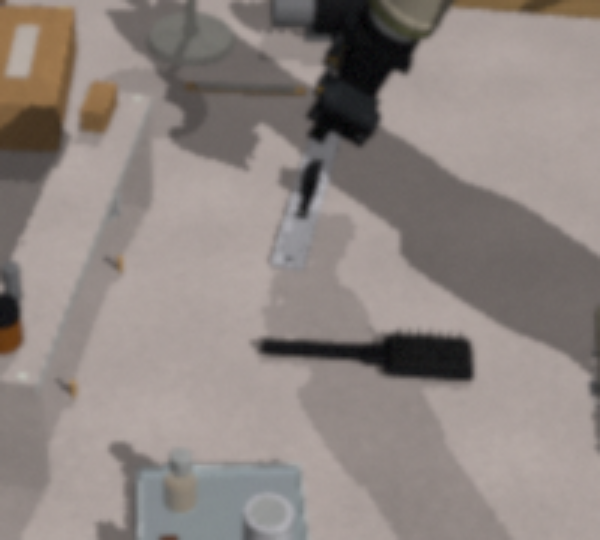

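The fingers closed past 36 mm without holding the block, and the straightedge hasn't visibly moved. I'll rise to the earlier viewpoint and re-measure.

Call:
drive_tool:
  moves:
    - [[0.004,-0.002,-0.02,0,0,0,1],[0.004,-0.002,-0.02,0,0,0,1],[0,-0.002,-0.02,0,0,0,1],[0,0,0,0,0,0,1],[0,0,0,0,0,0,1]]

```text
time: 17.35
ee_pos: [0.452, -0.2765, 0.1284]
eef_rot: [0.975, -0.046, 0.217, 0.009]
ft_force: [-0.1, 0.8, 0.2]
width: 0.0583
grip_force: 0.0
```

```bash
cat > s.py <<'E'
from h import *
# fit straightedge pose in a fresh wrist picture: block + plate blobs
st=r.read_state(); M=R.from_quat(st["eef_rot"]).as_matrix(); c=cam("wrist",st); img=r.camera("wrist"); np.save("last.npy",img)
print("tcp",st["ee_pos"].round(4),"w",st["width"],"off",r.grasp_offset,"yaw",np.arctan2(-M[0,1],-M[1,1]))
bx=[(np.round(x["bbox"],0).tolist(),round(x["conf"],2)) for x in r.find_in("wrist","straightedge")[:2]]; print(bx)
print([(np.round(x["at"],0).tolist(),round(x["conf"],2),toplane(c,x["at"])[:2].round(3).tolist()) for x in r.place_of("wrist","straightedge")[:2]])
b=[int(v) for v in bx[0][0]]
d=(img.max(2)<70).astype(np.uint8); d[:b[1]]=0; d[b[3]:]=0; d[:,:b[0]]=0; d[:,b[2]:]=0
n,_,S,C=cv2.connectedComponentsWithStats(d)
for i in range(1,n):
    if S[i,4]>40: print(S[i],C[i].round(1),toplane(c,C[i],.02)[:2].round(4))
E
python3 s.py; python3 - <<'E'
import cv2,numpy as np
a=cv2.imread("pics/w4.png"); g=cv2.resize(a,(512,384),interpolation=cv2.INTER_AREA).max(2)
print("w4 block rows/cols:"); print(g[204:236:2,236:292:4])
E
```

```text
tcp [ 0.452  -0.2765  0.1284] w 0.058303157643224766 off 0.0187 yaw 0.09467332580004545
[([125.0, 206.0, 397.0, 242.0], 0.67)]
[([262.0, 226.0], 0.59, [0.457, -0.285])]
[ 178  211  155   31 2096] [258.1 225.5] [ 0.4562 -0.2801]
[125 229  25  13 313] [136.6 235. ] [ 0.4584 -0.1534]
[361 229  36  13 456] [378.9 235. ] [ 0.4346 -0.404 ]
w4 block rows/cols:
[[217 231 208 231 212 161 161 162 161 149 163 143 159 155]
 [219 234 210 234 189 168 167 164 167 150 166 145 167 163]
 [226 235 222 227 173 161 161 161 162 153 165 147 167 162]
 [225 225 224  94  68  68  80  80  81  96  95 149 169 167]
 [198 209 202  60  59  58  60  58  58  59  59 101 164 166]
 [137 148 142  59  61  61  60  58  59  60  59  75 157 162]
 [ 59  59  57  60  59  59  61  58  60  59  59  57  66  75]
 [ 56  56  56  59  60  61  61  61  59  57  59  51  54  60]
 [ 57  57  57  59  58  60  61  61  61  58  59  52  57  58]
 [ 57  57  56  59  61  59  59  61  60  60  60  54  58  59]
 [ 56  55  56  60  60  59  58  60  60  59  58  52  60  60]
 [ 69  68  64  59  59  59  58  59  59  58  58  51  60  58]
 [194 196 180  58  55  56  55  58  58  57  57 154 150 153]
 [233 233 234 167 149 149 150 120 121 122 119 232 232 234]
 [239 238 238 238 237 236 235 234 235 234 234 236 236 235]
 [237 239 232 239 231 238 236 237 238 230 238 230 237 234]]
```

```bash
python3 - <<'E'
from h import *
img=np.load("last.npy"); g=img.max(2); st=r.read_state(); c=cam("wrist",st)
print(g[204:242:2,238:290:4])
for r0 in (218,222): print([int(v) for v in np.where(g[r0,170:360]<75)[0][[0,-1]]+170])
print("straightedge end cols at rows:",[(r0,[int(v) for v in np.where(g[r0,90:430]>185)[0][[0,-1]]+90]) for r0 in (210,216,222)])
P=np.array([[.4615,-.2835]]); d=np.array([.095,.9955]); n=np.array([.9955,-.095])
for s in (-18,18):
    for w in (-10,10): print(s,w,proj(c,[*(P[0]+d*s/1e3+n*w/1e3),.035]).round(1))
print(st["width"])
E
```

```text
[[230 208 229 199 176 175 171 174 158 159 137 172 169]
 [244 223 244 211 182 180 180 181 171 181 139 180 180]
 [243 222 244 165 182 181 180 181 165 179 151 180 180]
 [245 243 189 132 131 131 132 132 134 132 182 182 182]
 [225 214  63  64  62  62  63  62  63  63 150 181 181]
 [184 179  67  63  66  68  66  64  65  64 118 178 176]
 [ 99  82  67  64  67  66  65  66  66  66  66  83  77]
 [ 66  61  65  65  65  65  67  64  66  64  61  59  67]
 [ 61  64  65  67  66  69  65  65  68  65  59  58  66]
 [ 64  62  64  64  64  62  66  66  65  66  63  65  67]
 [ 60  60  67  67  64  66  67  68  66  66  57  67  65]
 [ 62  60  63  68  66  65  64  65  65  65  57  66  65]
 [144 147  64  63  63  65  63  65  66  61 109 121 123]
 [227 226  71  56  59  55  58  60  58  56 240 244 244]
 [245 245 245 246 246 245 245 245 245 245 244 245 244]
 [247 245 247 247 247 247 247 247 246 246 245 246 245]
 [247 227 246 225 247 246 246 246 232 246 222 245 245]
 [248 228 248 227 247 247 248 247 235 247 225 248 247]
 [242 231 241 220 239 238 238 237 226 237 221 242 242]]
[207, 314]
[206, 314]
straightedge end cols at rows: [(210, [90, 349]), (216, [90, 344]), (222, [90, 339])]
-18 -10 [279.4 228.6]
-18 10 [279.1 208.5]
18 -10 [243.  228.6]
18 10 [243.2 208.5]
0.07013233160560867
```

```bash
python3 - <<'E'
from h import *
st=r.read_state(); M=R.from_quat(st["eef_rot"]).as_matrix()
print(rel(np.r_[.460,-.2835,.027]+.0187*M[:,2]).round(4))
E
```

```text
[-0.0345  0.0065  0.1138]
```

Call:
drive_tool:
  moves:
    - [[-0.0345,0.0065,0.01,0,0,0,0.7],[0,0,0.03,0,0,0,0.7],[0,0,0.03,0,0,0,0.7],[0,0,0.025,0,0,0,0.7],[0,0,0.014,0,0,0,0.7],[0,0,0.005,0,0,0,0.7],[0,0,0,0,0,0,0.7],[0,0,0,0,0,0,0.7]]

```text
time: 18.3
ee_pos: [0.4685, -0.285, 0.0118]
eef_rot: [0.975, -0.047, 0.217, 0.01]
ft_force: [0.0, 0.2, 0.5]
width: 0.0612
grip_force: 0.0
```

Call:
drive_tool:
  moves:
    - [[0,0,0,0,0,0,0.2],[0,0,0,0,0,0,0.2],[0,0,0,0,0,0,0.2],[0,0,0,0,0,0,0.2],[0,0,0,0,0,0,0.2],[0,0,0,0,0,0,0.2],[0,0,0,0,0,0,0.2],[0,0,0,0,0,0,0.2]]
  squeeze: 40

```text
time: 19.1
ee_pos: [0.4691, -0.2858, 0.0125]
eef_rot: [0.975, -0.047, 0.218, 0.01]
ft_force: [-7.5, 0.6, 13.4]
width: 0.0181
grip_force: 7.6
```

```bash
python3 b.py; python3 s.py
```

```text
[-0.03  0.15  0.68  2.25 -0.71  0.49 -0.45] [ 0.4691 -0.2858  0.0125] 0.018131580317171412 [-7.5  0.6 13.4]
[[ 0.9   -0.096  0.425]
 [-0.087 -0.995 -0.04 ]
 [ 0.427 -0.001 -0.904]]
[ 0.46956975 -0.28425693  0.01181552] [-0.     -0.0015  0.0008] yaw 0.09613223852989675
tcp [ 0.4691 -0.2858  0.0125] w 0.018131580317171412 off 0.0187 yaw 0.09613223852989675
[([38.0, 207.0, 467.0, 254.0], 0.86)]
[([253.0, 234.0], 0.76, [0.461, -0.284])]
[  95  218  321   36 7990] [254.8 239.1] [ 0.4577 -0.2847]
```

```bash
python3 -c "
from h import *
save(np.load('last.npy'),'w6')
c=cam('wrist'); st=r.read_state(); M=R.from_quat(st['eef_rot']).as_matrix()
for p in [(0,0,0),(0,0,-.0187),(0,.0436,0),(.0095,.0436,-.0187)]: print(p,proj(c,st['ee_pos']+M@np.array(p))*1.5)
"
```

```text
(0, 0, 0) [382.13488219 333.47550207]
(0, 0, -0.0187) [382.11077864 349.67020351]
(0, 0.0436, 0) [477.94879005 333.47726799]
(0.0095, 0.0436, -0.0187) [488.72204782 328.10358838]
```

View pics/w6.png

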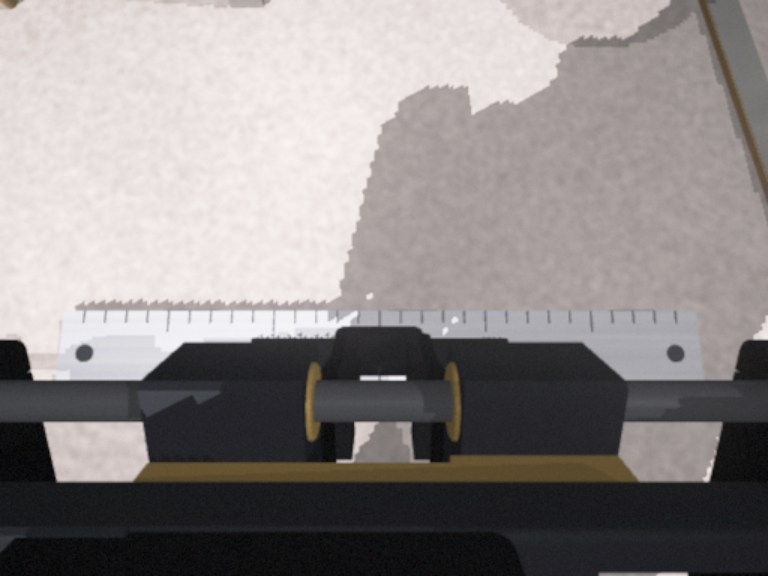

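```bash
python3 - <<'E'
from h import *
st=r.read_state(); c=cam("wrist",st); M=R.from_quat(st["eef_rot"]).as_matrix()
print("holes",[toplane(c,np.array(p)/1.5,.005).round(4) for p in [(84,353),(676,352)]],"far edge",toplane(c,(383/1.5,309/1.5),.005).round(4))
d=np.array([.095,.9955]); n=np.array([.9955,-.095])
for z in (.005,.035): print(z,[(proj(c,[*(np.array([.4605,-.2835])+d*s/1e3+n*w/1e3),z])*1.5).round(0) for s in (-18,18) for w in (-10,10)])
for z in (0,-.019): print("finger corners",z,[(proj(c,st["ee_pos"]+M@np.array([x,y,z]))*1.5).round(0) for x in (-.0095,.0095) for y in (-.024,-.009,.009,.024)])
g=np.load("last.npy").max(2); print(g[208:312:3,218:294:3])
E
```

```text
holes [array([ 0.474 , -0.1459,  0.005 ]), array([ 0.4479, -0.422 ,  0.005 ])] far edge [ 0.4813 -0.2874  0.005 ]
0.005 [array([418., 375.]), array([417., 332.]), array([340., 375.]), array([341., 332.])]
0.035 [array([424., 377.]), array([423., 326.]), array([333., 377.]), array([334., 326.])]
finger corners 0 [array([330., 353.]), array([363., 353.]), array([402., 353.]), array([434., 353.]), array([329., 314.]), array([362., 314.]), array([402., 314.]), array([436., 314.])]
finger corners -0.019 [array([325., 371.]), array([361., 371.]), array([404., 371.]), array([439., 371.]), array([323., 328.]), array([360., 328.]), array([404., 328.]), array([441., 328.])]
[[223 185 145 184 185 185 241 154 184 183 183 184 172 182 182 184 153 182
  183 180 181 143 181 184 183 182]
 [223 183 186 184 230 246 223 148 185 184 183 184 171 183 183 183 153 185
  183 181 181 124 182 182 182 180]
 [240 247 203 246 246 223 186 157 185 185 186 184 172 183 184 184 153 181
  184 181 183 128 184 182 182 181]
 [247 247 247 233 199 164 136 136 138 138 135 134 132 137 135 135 133 135
  136 135 177 186 182 182 
[... 2688 characters left out ...]
32 134 168
  171  37  29  31  31  23  14  20]
 [ 15  17  29  30  30  31 183 216 189 130 129 132 128 131 134 134 132 162
  172  64  29  33  31  23  15  17]
 [ 13  15  34  33  33  27 197 173 133 134 131 133 130 130 132 127 130 135
  144  89  31  29  29  25  19  17]
 [ 17  20  27  27  34  32 216 147 128 136 135 132 129 130 130 125 128 132
  128 114  30  30  32  20  17  15]
 [ 13  15  24  28  26  31 170 130 127 133 133 132 129 131 126 123 128 128
  128 126  31  28  33  17  15  16]
 [ 14  16 151 195 202 196 149 136 134 132 128 132 136 132 127 124 125 125
  127 163 148 149 147  10  13  12]
 [105 102 102 103 105 103 103 104 102 104 102 102 104 103 103 104 100 102
  105 104 102 103 102 101 101 102]]
```

```bash
python3 - <<'E'
from h import *
i=r.camera_info("wrist"); print(np.array(i["T_tool_cam"]).round(4), np.array(i["mtx"]).round(1))
a=cv2.imread("pics/wrist0.png"); g=a.max(2)
for row in range(328,480,8): 
    d=np.where(g[row,:]<62)[0]; l=d[(d<384)]; rr=d[d>384]
    runs=lambda v:[(int(s[0]),int(s[-1])) for s in np.split(v,np.where(np.diff(v)>2)[0]+1) if len(s)>3]
    print(row,runs(d))
E
```

```text
[[ 0.000e+00 -9.637e-01 -2.671e-01  7.290e-02]
 [ 1.000e+00  0.000e+00 -0.000e+00  1.000e-04]
 [ 0.000e+00 -2.671e-01  9.637e-01 -1.904e-01]
 [ 0.000e+00  0.000e+00  0.000e+00  1.000e+00]] [[297.3   0.  254.9]
 [  0.  297.3 193.9]
 [  0.    0.    1. ]]
328 [(749, 767)]
336 [(247, 255), (511, 517), (747, 767)]
344 [(0, 153), (241, 269), (496, 524), (613, 767)]
352 [(0, 155), (234, 270), (496, 531), (610, 767)]
360 [(0, 157), (226, 270), (495, 538), (609, 767)]
368 [(0, 125), (151, 158), (216, 271), (494, 549), (608, 611), (641, 767)]
376 [(0, 119), (156, 159), (206, 272), (494, 560), (646, 767)]
384 [(0, 117), (133, 161), (650, 767)]
392 [(0, 114), (130, 153), (652, 767)]
400 [(0, 113), (128, 150), (654, 767)]
408 [(0, 112), (127, 152), (654, 767)]
416 [(0, 112), (129, 160), (654, 767)]
424 [(0, 113), (150, 249), (517, 613), (653, 767)]
432 [(0, 116), (144, 247), (519, 618), (650, 767)]
440 [(0, 123), (131, 243), (523, 628), (644, 767)]
448 [(0, 239), (527, 767)]
456 [(0, 235), (531, 642)]
464 [(0, 217)]
472 [(0, 213)]
```

The view shows the block's top face fully visible in front of the fingertips. The tips therefore end about 27 mm short of the nominal TCP and had closed on top of the block. I'll retract, open and go in about 23 mm deeper.

Call:
drive_tool:
  moves:
    - [[0,0,-0.02,0,0,0,0.2],[0,0,-0.02,0,0,0,0.9],[0,0,0,0,0,0,0.9],[0,0,0,0,0,0,0.9],[0,0,0,0,0,0,0.9],[0,0,0,0,0,0,0.9],[0,0,0,0,0,0,0.9],[0,0,0,0,0,0,0.9]]

```text
time: 20.05
ee_pos: [0.4516, -0.2831, 0.0472]
eef_rot: [0.975, -0.046, 0.217, 0.01]
ft_force: [0.4, -0.4, -0.4]
width: 0.0658
grip_force: 0.0
```

```bash
python3 - <<'E'
from h import *
st=r.read_state(); print(st["ee_pos"].round(4),st["width"],st["ft_force"].round(1),rel([.4772,-.285,-.0105]).round(4))
E
```

```text
[ 0.4516 -0.2831  0.0472] 0.06576925143770719 [ 0.4 -0.4 -0.4] [-0.0012 -0.0005  0.0632]
```

Call:
drive_tool:
  moves:
    - [[-0.001,0,0.02,0,0,0,0.9],[0,0,0.018,0,0,0,0.9],[0,0,0.01,0,0,0,0.9],[0,0,0.006,0,0,0,0.9],[0,0,0,0,0,0,0.9]]

```text
time: 20.55
ee_pos: [0.4733, -0.285, -0.0027]
eef_rot: [0.975, -0.046, 0.217, 0.009]
ft_force: [0.8, 0.6, -0.3]
width: 0.0781
grip_force: 0.0
```

Call:
drive_tool:
  moves:
    - [[0,0,0.004,0,0,0,0.9],[0,0,0.003,0,0,0,0.9],[0,0,0,0,0,0,0.9],[0,0,0,0,0,0,0.9]]

```text
time: 20.95
ee_pos: [0.4767, -0.2855, -0.0078]
eef_rot: [0.975, -0.047, 0.218, 0.01]
ft_force: [0.2, -1.0, 0.5]
width: 0.0785
grip_force: 0.0
```

Call:
drive_tool:
  moves:
    - [[0,0,0,0,0,0,0.3],[0,0,0,0,0,0,0.3],[0,0,0,0,0,0,0.3],[0,0,0,0,0,0,0.3],[0,0,0,0,0,0,0.3],[0,0,0,0,0,0,0.3],[0,0,0,0,0,0,0.3],[0,0,0,0,0,0,0.3],[0,0,0,0,0,0,0.3]]
  squeeze: 30

```text
time: 21.85
ee_pos: [0.4767, -0.2854, -0.008]
eef_rot: [0.975, -0.046, 0.217, 0.009]
ft_force: [-0.3, -0.5, 0.8]
width: 0.0353
grip_force: 30.0
```

Gripped at 35 mm width and 30 N. Lifting and carrying it to the front of the dowels.

Call:
drive_tool:
  moves:
    - [[0.004,0,-0.009,0,0,0,0.3],[0.0085,0,-0.018,0,0,0,0.3],[0.013,0,-0.027,0,0,0,0.3],[0,0,0,0,0,0,0.3],[0,0,0,0,0,0,0.3]]

```text
time: 22.35
ee_pos: [0.4772, -0.285, 0.0519]
eef_rot: [0.975, -0.046, 0.218, 0.009]
ft_force: [-0.2, -0.5, -2.0]
width: 0.0355
grip_force: 30.0
```

```bash
python3 - <<'E'
from h import *
st=r.read_state(); print(st["ee_pos"].round(4),st["width"],st["grip_force"],st["ft_force"].round(1),rel([.6255,.0075,.052]).round(4))
E
```

```text
[ 0.4772 -0.285   0.0519] 0.03552515258143448 29.996709786937572 [-0.2 -0.5 -2. ] [ 0.1085 -0.3051  0.0518]
```

Call:
drive_tool:
  moves:
    - [[0.0055,-0.0155,0.0026,0,0,0,0.3],[0.011,-0.031,0.0052,0,0,0,0.3],[0.011,-0.031,0.0052,0,0,0,0.3],[0.0115,-0.0325,0.0055,0,0,0,0.3],[0.0115,-0.0325,0.0055,0,0,0,0.3],[0.0115,-0.0325,0.0055,0,0,0,0.3],[0.0115,-0.0325,0.0055,0,0,0,0.3],[0.0115,-0.0325,0.0055,0,0,0,0.3],[0.0115,-0.0325,0.0055,0,0,0,0.3],[0.012,-0.032,0.0058,0,0,0,0.3]]

```text
time: 23.35
ee_pos: [0.6243, 0.0077, 0.0492]
eef_rot: [0.975, -0.046, 0.216, 0.01]
ft_force: [0.3, -0.9, -2.2]
width: 0.0356
grip_force: 30.0
```

Call:
drive_tool:
  moves:
    - [[0,0,0,0.0085,0,-0.018,0.3],[0,0,0,0,0,0,0.3],[0,0,0,0,0,0,0.3]]

```text
time: 23.65
ee_pos: [0.6241, 0.0052, 0.0499]
eef_rot: [0.976, -0.038, 0.216, 0.008]
ft_force: [0.2, -1.5, -1.4]
width: 0.0357
grip_force: 30.0
```

```bash
cat > d.py <<'E'
from h import *
st=r.read_state(); c=cam("wrist",st); M=R.from_quat(st["eef_rot"]).as_matrix(); img=r.camera("wrist"); np.save("last.npy",img)
print(st["joint_positions"].round(2),st["ee_pos"].round(4),st["width"],st["ft_force"].round(1),"yaw",np.arctan2(-M[0,1],-M[1,1]))
g=img.astype(int); m=((g[:,:,0]-g[:,:,2]>35)&(g[:,:,0]>90)).astype(np.uint8); m[265:]=0
n,_,S,C=cv2.connectedComponentsWithStats(m)
for i in range(1,n):
    if S[i,4]>25: print(S[i].tolist(),C[i].round(1),toplane(c,C[i],.011)[:2].round(4))
for q in ("dowel_left","dowel_right","straightedge"):
    print(q,[(np.round(x["at"],1).tolist(),round(x["conf"],2),toplane(c,x["at"])[:2].round(4).tolist()) for x in r.place_of("wrist",q)[:2]],[np.round(x["bbox"],0).tolist() for x in r.find_in("wrist",q)[:1]])
E
python3 d.py; python3 -c "
from h import *
st=r.read_state();M=R.from_quat(st['eef_rot']).as_matrix();print(rel([.6255,.0075,-.007]).round(4))"
```

```text
[-0.64  0.19  0.54  2.09 -0.03  0.46 -1.74] [0.6241 0.0052 0.0499] 0.035715946226598703 [ 0.2 -1.5 -1.4] yaw 0.07668031880218452
[375, 152, 10, 10, 76] [379.8 156.6] [ 0.6739 -0.1043]
[119, 154, 19, 15, 154] [127.4 161. ] [0.6864 0.108 ]
[171, 242, 15, 23, 188] [177.4 252.3] [0.6077 0.0686]
[330, 242, 9, 23, 90] [334.6 253.1] [ 0.5974 -0.0567]
dowel_left [([139.1, 164.9], 0.7, [0.6856, 0.1024])] [[121.0, 155.0, 134.0, 168.0]]
dowel_right [([367.6, 162.0], 0.54, [0.6727, -0.0979])] [[363.0, 151.0, 384.0, 167.0]]
straightedge [] [[121.0, 153.0, 136.0, 170.0]]
[-0.0247 -0.0015  0.053 ]
```

Call:
drive_tool:
  moves:
    - [[-0.0085,0,0.018,0,0,0,0.3],[-0.0085,0,0.018,0,0,0,0.3],[-0.005,0,0.0115,0,0,0,0.3],[-0.0025,0,0.0055,0,0,0,0.3],[-0.0004,0,0.0009,0,0,0,0.3],[0,0,0,0,0,0,0.3],[0,0,0,0,0,0,0.3]]
  squeeze: 15

```text
time: 24.7
ee_pos: [0.6262, 0.0064, -0.0072]
eef_rot: [0.975, -0.037, 0.218, 0.007]
ft_force: [-0.0, 0.1, -2.0]
width: 0.0357
grip_force: 15.0
```

```bash
python3 d.py
```

```text
[-0.56  0.3   0.47  2.12 -0.15  0.32 -1.66] [ 0.6262  0.0064 -0.0072] 0.035682129755673996 [-0.   0.1 -2. ] yaw 0.07499585316297017
[415, 127, 13, 13, 122] [420.9 133. ] [ 0.6748 -0.1062]
[79, 129, 29, 23, 351] [ 92.5 140.3] [0.6861 0.108 ]
[171, 242, 15, 23, 193] [177.2 252.2] [0.6102 0.0551]
[331, 242, 8, 23, 88] [334.9 253.5] [ 0.6022 -0.0409]
dowel_left [([105.4, 146.7], 0.68, [0.6852, 0.1051])] [[83.0, 128.0, 107.0, 149.0]]
dowel_right [([404.0, 143.7], 0.7, [0.6718, -0.1001])] []
straightedge [([256.4, 246.1], 0.77, [0.6102, 0.0065])] [[20.0, 214.0, 491.0, 256.0]]
```

Call:
drive_tool:
  moves:
    - [[-0.0005,0,0.001,0,0,0,0.3],[0,0,0,0,0,0,0.3],[0.0045,0,0.0021,0,0,0,0.3],[0.006,0,0.0028,0,0,0,0.3],[0.006,0,0.0028,0,0,0,0.3],[0.006,0,0.0028,0,0,0,0.3],[0.006,0,0.0028,0,0,0,0.3],[0.0045,0,0.0021,0,0,0,0.3],[0,0,0,0,0,0,0.3],[0,0,0,0,0,0,0.3]]

```text
time: 26.05
ee_pos: [0.6628, 0.0035, -0.0085]
eef_rot: [0.975, -0.037, 0.218, 0.007]
ft_force: [1.9, -0.3, 1.6]
width: 0.0356
grip_force: 15.0
```

```bash
python3 d.py; python3 - <<'E'
from h import *
g=np.load("last.npy").max(2); c=cam("wrist"); gr=cv2.GaussianBlur(g,(3,3),0).astype(int)
# far long edge: strongest vertical-gradient row per column between dowel rows and fingers
for col in range(30,490,40):
    k=gr[195:245,col]; j=np.argsort(-np.abs(np.diff(k,n=1)))[:2]; print(col,[(int(195+a),int(k[a]),int(k[a+1])) for a in j],toplane(c,(col,195.5+j[0]),.005)[:2].round(4))
E
```

```text
[-0.5   0.37  0.43  2.03 -0.19  0.35 -1.61] [ 0.6628  0.0035 -0.0085] 0.03564920784216565 [ 1.9 -0.3  1.6] yaw 0.075016549079845
[422, 185, 13, 13, 134] [427.8 191.2] [ 0.6726 -0.1061]
[71, 187, 31, 18, 347] [ 85.5 196. ] [0.6857 0.1082]
[171, 242, 15, 23, 188] [177.1 252.2] [0.6468 0.052 ]
[331, 243, 8, 22, 86] [335.  253.7] [ 0.6387 -0.0435]
dowel_left [([97.6, 200.8], 0.63, [0.6842, 0.1063])] [[72.0, 189.0, 100.0, 204.0]]
dowel_right [([409.2, 196.9], 0.55, [0.6712, -0.0998])] [[402.0, 185.0, 433.0, 202.0]]
straightedge [([259.2, 248.5], 0.77, [0.6452, 0.002])] [[21.0, 215.0, 494.0, 256.0]]
30 [(242, 181, 140), (243, 140, 108)] [0.6594 0.146 ]
70 [(214, 180, 213), (215, 213, 237)] [0.6753 0.1213]
110 [(228, 140, 65), (227, 213, 140)] [0.6644 0.0957]
150 [(228, 144, 70), (227, 215, 144)] [0.6625 0.0703]
190 [(235, 135, 74), (234, 185, 135)] [0.6562 0.0451]
230 [(228, 104, 60), (227, 144, 104)] [0.6587 0.0196]
270 [(228, 104, 61), (227, 139, 104)] [ 0.6568 -0.0057]
310 [(235, 136, 85), (234, 172, 136)] [ 0.6505 -0.0306]
350 [(228, 138, 69), (227, 206, 138)] [ 0.653  -0.0563]
390 [(227, 150, 102), (228, 102, 60)] [ 0.6517 -0.0817]
430 [(238, 172, 106), (237, 222, 172)] [ 0.643  -0.1058]
470 [(243, 168, 144), (242, 181, 168)] [ 0.638  -0.1303]
```

Dowels confirmed, with about 8 mm still to go. I'll slide 5 mm more while gripped, release, back the open fingers away from around the block, and close them behind it for a self-aligning push.

Call:
drive_tool:
  moves:
    - [[0.0025,0,0.0012,0,0,0,0.3],[0.002,0,0.001,0,0,0,0.3],[0,0,0,0,0,0,0.3],[0,0,0,0,0,0,1],[0,0,0,0,0,0,1],[0,0,0,0,0,0,1],[0,0,0,0,0,0,1],[0,0,0,0,0,0,1],[0,0,0,0,0,0,1],[0,0,0,0,0,0,1]]

```text
time: 27.4
ee_pos: [0.6669, 0.0032, -0.0091]
eef_rot: [0.975, -0.037, 0.217, 0.007]
ft_force: [-0.4, 1.2, 0.5]
width: 0.0831
grip_force: 0.0
```

Call:
drive_tool:
  moves:
    - [[-0.009,0,-0.0042,0,0,0,1],[-0.009,0,-0.0042,0,0,0,1],[-0.009,0,-0.0042,0,0,0,1],[-0.009,0,-0.0042,0,0,0,1],[-0.006,0,-0.003,0,0,0,1],[0,0,0,0,0,0,1]]

```text
time: 28.0
ee_pos: [0.6197, 0.007, -0.009]
eef_rot: [0.975, -0.037, 0.217, 0.007]
ft_force: [-0.9, 0.1, -0.6]
width: 0.087
grip_force: 0.0
```

```bash
python3 d.py
```

```text
[-0.57  0.29  0.48  2.13 -0.14  0.32 -1.66] [ 0.6197  0.007  -0.009 ] 0.0869874172589112 [-0.9  0.1 -0.6] yaw 0.07456208067874114
[365, 44, 16, 4, 37] [371.6  45.8] [ 0.7322 -0.0814]
[416, 116, 13, 13, 121] [421.9 121.8] [ 0.6752 -0.1063]
[78, 118, 29, 23, 326] [ 91.1 129.1] [0.6864 0.1087]
[76, 242, 28, 23, 327] [ 88.5 251.9] [0.6079 0.1089]
[420, 243, 14, 22, 102] [427.5 253.4] [ 0.5917 -0.0956]
dowel_left [([105.7, 133.9], 0.69, [0.6871, 0.1046]), ([405.6, 133.8], 0.18, [0.6717, -0.1006])] [[80.0, 119.0, 106.0, 139.0]]
dowel_right [([404.8, 135.3], 0.86, [0.6706, -0.0999])] [[400.0, 116.0, 426.0, 137.0]]
straightedge [] [[22.0, 142.0, 490.0, 208.0]]
```

```bash
cat > e.py <<'E'
from h import *
# fit the far long edge (lines at z=.005) in the newest saved wrist picture; distance from dowels
st=r.read_state(); c=cam("wrist",st); img=r.camera("wrist"); g=cv2.GaussianBlur(img.max(2),(3,3),0).astype(int)
import sys; r0,r1=int(sys.argv[1]),int(sys.argv[2]); P=[]
for col in range(40,480,10):
    k=np.abs(np.diff(g[r0:r1,col])); j=np.argmax(k>18) if (k>18).any() else None
    if j is not None: P.append((col,r0+j+.7,*toplane(c,(col,r0+j+.7),.005)[:2]))
P=np.array(P); A=P[:,[3,2]]; print(P[::4].round(3))
m=np.ones(len(P),bool)
for _ in range(6):
    f=np.polyfit(A[m,0],A[m,1],1); e=A[:,1]-np.polyval(f,A[:,0]); m=np.abs(e)<max(.0015,1.5*np.std(e[m]))
print("edge x at y=.108,-.1:",np.polyval(f,.108),np.polyval(f,-.1),"slope",f[0],m.sum(),len(P))
E
python3 e.py 136 200
```

```text
[[ 4.000e+01  1.427e+02  6.840e-01  1.450e-01]
 [ 8.000e+01  1.427e+02  6.820e-01  1.190e-01]
 [ 1.200e+02  1.417e+02  6.800e-01  9.200e-02]
 [ 1.600e+02  1.407e+02  6.790e-01  6.600e-02]
 [ 2.000e+02  1.407e+02  6.770e-01  3.900e-02]
 [ 2.400e+02  1.457e+02  6.710e-01  1.300e-02]
 [ 2.800e+02  1.457e+02  6.690e-01 -1.400e-02]
 [ 3.200e+02  1.637e+02  6.550e-01 -3.900e-02]
 [ 4.700e+02  1.697e+02  6.440e-01 -1.360e-01]]
edge x at y=.108,-.1: 0.6809023790503794 0.6610306921356207 slope 0.0955369563209555 16 33
```

Call:
drive_tool:
  moves:
    - [[0,0,0,0,0,0,0],[0,0,0,0,0,0,0],[0,0,0,0,0,0,0],[0,0,0,0,0,0,0],[0,0,0,0,0,0,0],[0,0,0,0,0,0,0],[0,0,0,0,0,0,0],[0,0,0,0,0,0,0],[0,0,0,0,0,0,0],[0,0,0,0,0,0,0]]

```text
time: 29.4
ee_pos: [0.6207, 0.0066, -0.0089]
eef_rot: [0.975, -0.037, 0.218, 0.007]
ft_force: [0.3, -0.9, 0.2]
width: 0.015
grip_force: 0.0
```

Call:
drive_tool:
  moves:
    - [[0,0,0,0,0,0,0],[0,0,0,0,0,0,0],[0.0045,0,0.0021,0,0,0,0],[0.0045,0,0.0021,0,0,0,0],[0.0045,0,0.0021,0,0,0,0],[0,0,0,0,0,0,0],[0,0,0,0,0,0,0]]

```text
time: 30.1
ee_pos: [0.6356, 0.0053, -0.0091]
eef_rot: [0.975, -0.037, 0.217, 0.007]
ft_force: [-0.2, 0.3, -0.4]
width: 0.0003
grip_force: 0.0
```

Call:
drive_tool:
  moves:
    - [[0.0018,0,0.0008,0,0,0,0],[0.0018,0,0.0008,0,0,0,0],[0.0018,0,0.0009,0,0,0,0],[0.0018,0,0.0009,0,0,0,0],[0,0,0,0,0,0,0]]

```text
time: 30.6
ee_pos: [0.6437, 0.005, -0.009]
eef_rot: [0.975, -0.037, 0.218, 0.007]
ft_force: [-0.3, 0.1, -0.0]
width: 0.0003
grip_force: 0.1
```

Call:
drive_tool:
  moves:
    - [[0.0009,0,0.0004,0,0,0,0],[0.0009,0,0.0004,0,0,0,0],[0,0,0,0,0,0,0]]

```text
time: 30.9
ee_pos: [0.6454, 0.0048, -0.009]
eef_rot: [0.975, -0.037, 0.217, 0.007]
ft_force: [-0.8, -0.3, -0.4]
width: 0.0003
grip_force: 0.4
```

```bash
python3 d.py; python3 -c "
import numpy as np
g=np.load('last.npy').max(2)
for c in (60,110,140,180,330,370,400,440,460): print(c,g[120:215:3,c])"
```

```text
[-0.53  0.34  0.45  2.07 -0.18  0.34 -1.63] [ 0.6454  0.0048 -0.009 ] 0.000264825891832137 [-0.8 -0.3 -0.4] yaw 0.07504422913721819
[419, 157, 13, 13, 124] [425.3 162.5] [ 0.6737 -0.1062]
[74, 159, 30, 19, 340] [ 87.4 168.5] [0.686  0.1084]
[237, 242, 5, 23, 94] [238.8 253.2] [0.6261 0.0159]
[270, 243, 4, 22, 60] [271.2 254. ] [ 0.6242 -0.0036]
dowel_left [([97.1, 174.1], 0.83, [0.685, 0.1079])] [[77.0, 158.0, 102.0, 176.0]]
dowel_right [([408.5, 171.0], 0.73, [0.6713, -0.1007])] [[400.0, 155.0, 433.0, 177.0]]
straightedge [([255.4, 211.6], 0.76, [0.6518, 0.0039]), ([98.3, 173.1], 0.23, [0.6856, 0.1071])] [[19.0, 177.0, 492.0, 244.0]]
60 [216 216 207 206 211 213 212 213 214 208 215 217 219 220 216 237 237 236
 215 166 241 240 238 241 240 241 241 243 243 241 242 243]
110 [215 211 212 219 219 218 217 214 216 214 176 152 136 138 139 153 224 236
 184 173 244 243 242 244 243 244 245 245 246 244 246 247]
140 [220 214 214 218 221 213 213 212 207 208 210 219 224 221 219 227 234 238
 222 172 244 244 243 246 244 245 245 246 246 245 247 248]
180 [212 217 219 219 219 217 218 219 216 216 221 222 217 214 228 234 232 222
 168 175 244 245 245 246 245 245 150  66  62  61  61  60]
330 [135 136 131 137 131 130 138 142 136 138 135 135 139 135 152 170 173 173
 172 170 181 178 181 177 177 178  98  47  44  47  48  49]
370 [133 134 133 133 133 132 133 137 136 136 134 136 136 136 158 174 174 168
 165 168 177 180 175 180 175 176 176 176 178 176 171 174]
400 [130 125 127 124 128 133 129 130 131 131 127 131 132 138 159 152 135 138
 137 155 178 176 176 179 175 176 179 176 176 176 174 177]
440 [127 125 127 125 123 126 132 137 133 129 129 130 137 135 136 167 164 171
 167 164 123 110 133 175 171 177 237 241 241 241 192 175]
460 [123 122 123 121 123 124 127 134 135 129 130 130 179 209 205 222 219 188
 165 162 175 177 173 174 170 175 179 175 177 173 173 173]
```

Call:
drive_tool:
  moves:
    - [[0.0009,0,0.0004,0,0,0,0],[0.0009,0,0.0004,0,0,0,0],[0,0,0,0,0,0,0],[0,0,0,0,0,0,0]]

```text
time: 31.65
ee_pos: [0.6471, 0.0046, -0.0091]
eef_rot: [0.975, -0.037, 0.217, 0.007]
ft_force: [-3.7, -0.3, 0.3]
width: 0.0005
grip_force: 1.6
```

Call:
drive_tool:
  moves:
    - [[0.0009,0,0.0004,0,0,0,0],[0,0,0,0,0,0,0],[0,0,0,0,0,0,0]]

```text
time: 31.95
ee_pos: [0.6475, 0.0046, -0.0093]
eef_rot: [0.976, -0.037, 0.217, 0.007]
ft_force: [-7.9, -0.2, 4.4]
width: 0.0002
grip_force: 4.1
```

```bash
python3 -c "
from bench import r
import numpy as np
F=[]
for _ in range(3):
    r.camera('wrist'); F.append(r.read_state()['ft_force'])
print(np.mean(F,0),r.read_state()['ee_pos'],r.read_state()['torque'])"
```

```text
[-8.14032576  0.44404185  4.72992761] [ 0.64753428  0.00455841 -0.00927903] [ 0.08767389  1.79018109 -0.01363227]
```

The force rises to 8 N with motion stopped, so the edge is seated on both dowels. Backing off gently and checking.

Call:
drive_tool:
  moves:
    - [[-0.0009,0,-0.0004,0,0,0,0],[-0.0018,0,-0.0008,0,0,0,0],[-0.009,0,-0.0042,0,0,0,0],[-0.018,0,-0.0084,0,0,0,0],[0,0,-0.02,0,0,0,0],[0,0,-0.03,0,0,0,0],[0,0,-0.03,0,0,0,0],[0,0,0,0,0,0,0],[0,0,0,0,0,0,0]]

```text
time: 33.0
ee_pos: [0.5819, 0.0104, 0.0641]
eef_rot: [0.975, -0.036, 0.218, 0.006]
ft_force: [-0.8, -0.3, -0.4]
width: 0.0005
grip_force: 0.0
```

```bash
python3 d.py; python3 - <<'E'
from h import *
st=r.read_state(); c=cam("wrist",st); img=np.load("last.npy"); g=img.max(2)
# predicted rows of the dowel-tangent line at z=.005
L=np.array([.686,.108]);Q=np.array([.6715,-.1])
for t in (-.2,0.,.1,.3,.5,.7,.9,1.,1.2):
    p=Q+(L-Q)*t; u=proj(c,[p[0]-.004,p[1],.005]); col=int(u[0])
    if 0<=col<512: print(u.round(1),g[int(u[1])-14:int(u[1])+20:2,col])
n="side"; i=r.camera(n); cs=cam(n)
for q in ("straightedge","travel_tin","hairbrush"): print(q,[(round(x["conf"],2),toplane(cs,x["at"])[:2].round(3).tolist()) for x in r.place_of(n,q)[:1]])
E
```

```text
[-0.77  0.05  0.63  2.19  0.12  0.48 -1.89] [0.5819 0.0104 0.0641] 0.0004664312465598398 [-0.8 -0.3 -0.4] yaw 0.07394725396343965
[0, 27, 10, 5, 44] [ 4.  28.9] [0.7909 0.2393]
[369, 111, 8, 9, 57] [372.5 115.1] [ 0.6756 -0.1044]
[133, 112, 15, 16, 125] [139.1 119.9] [0.6871 0.109 ]
[237, 242, 5, 23, 94] [238.9 253.1] [0.561  0.0257]
[269, 242, 5, 23, 67] [271.1 253.9] [ 0.5583 -0.0015]
dowel_left [([147.3, 126.1], 0.43, [0.6854, 0.1055]), ([458.7, 84.0], 0.23, [0.7058, -0.1972])] [[0.0, 0.0, 512.0, 140.0]]
dowel_right [([365.2, 124.5], 0.44, [0.6714, -0.1011])] [[359.0, 112.0, 376.0, 128.0]]
straightedge [([256.9, 151.8], 0.87, [0.6523, 0.0035])] [[93.0, 127.0, 422.0, 174.0]]
[410.3 125.1] [128 131 128 130 130 145 159 166 167 175 170 172 170 171 178 173 163]
[365.3 125.3] [131 132 129 113 100 104 103 103 145 162 155 151 146 165 176 175 172]
[342.8 125.5] [137 136 137 131 153 153 139 155 140 137 137 165 176 175 173 174 173]
[297.8 125.7] [140 139 139 137 151 163 163 170 172 175 176 178 180 175 176  57  58]
[252.7 126. ] [215 219 213 210 237 240 235 164  65  62  65  66  69  68  68  71  70]
[207.7 126.2] [220 217 212 222 230 234 235 185 234 244 243 245 244 243 212  77  80]
[162.7 126.5] [169 189 216 215 224 231 233 218 228 244 242 243 244 244 244 245 245]
[140.2 126.6] [208 194 229 214 155 164 184 170 216 244 240 241 242 242 243 243 245]
[ 95.2 126.9] [211 216 220 222 230 233 231 234 234 237 237 236 237 239 240 241 242]
straightedge [(0.72, [0.381, -0.013])]
travel_tin [(0.54, [0.463, 0.28])]
hairbrush [(0.96, [0.383, -0.009])]
```

```bash
python3 - <<'E'
from h import *
img=cv2.blur(np.load("last.npy"),(5,1)).astype(int); s=img[:,:,0]-img[:,:,2]
for col in (105,120,150,165,185,205,300,320,335,350,380,395,410): print(col,s[114:140,col])
E
```

```text
105 [14 13 13 14 13 13  9  8 10  9 10 10 11 11  2 -3 -4 -4 -4 -5 -5 -3 -3 -4
 -4 -4]
120 [13 13 13 13 13 13 10  9  9  9 10 11 10 10  0 -2 -3 -3 -3 -4 -3 -3 -4 -4
 -4 -3]
150 [10 11 11  9  8  8  9 10 12 15 18 19 20 18  0 -4 -4 -5 -4 -6 -5 -5 -5 -4
 -4 -4]
165 [12 13 13 13 13 13  9  9  8  8  9 10 11  8 -3 -3 -4 -4 -4 -3 -3 -3 -3 -3
 -4 -4]
185 [13 11 12 12 12 13  9  9  9  8 10 11 11  7 -1 -3 -3 -3 -4 -4 -4 -3 -4 -4
 -4 -3]
205 [13 13 14 13 10  9  9  8  9  9 10 12 11  5 -2 -4 -3 -2 -3 -3 -3 -4 -4 -3
 -4 -4]
300 [ 9  8  7  8  8  9 10  9 10 10 10 10 11  1 -5 -5 -5 -5 -5 -5 -6 -5 -6 -5
 -7 -6]
320 [ 8  9  7  8  7  9 10 10 10 10 10  9  8  0 -4 -5 -5 -5 -6 -5 -5 -5 -5 -5
 -5 -4]
335 [ 8  8  9  7  8  9  9 11 11 10 10 11  9  0 -5 -5 -6 -5 -5 -5 -6 -5 -5 -5
 -6 -5]
350 [ 7  8  9  8  8  7  7  7  8  8  8  8  6 -1 -5 -4 -5 -5 -5 -4 -5 -4 -3 -5
 -5 -6]
380 [ 8  8  8  9  7  9 11 10 10 10  9 10  6 -2 -6 -4 -4 -5 -5 -5 -5 -5 -6 -6
 -5 -4]
395 [ 7  8  7  8  8  9  9  9 10 10  9 10  4 -2 -5 -5 -4 -4 -4 -6 -4 -5 -4 -4
 -5 -4]
410 [ 8  8  9  8  7  7  7  9 10 10 10 11  3 -3 -4 -6 -5 -5 -4 -5 -4 -5 -5 -4
 -4 -5]
```

```bash
python3 - <<'E'
from h import *
img=np.load("last.npy").astype(int); s=img[:,:,0]-img[:,:,2]; c=cam("wrist")
print("L cols136-152"); print(s[118:131,136:153]); print("R cols 358-374"); print(s[116:130,358:375])
a,b=toplane(c,(105,128),.005),toplane(c,(410,126.5),.005); print("edge slope",(a-b)[0]/(a-b)[1])
E
```

```text
L cols136-152
[[81 81 82 82 79 52 35 35 24 16 13 11  9  8  7  7  8]
 [81 80 81 81 65 41 35 35 35 24 15 10  9  9  8  7  6]
 [81 81 79 68 50 39 37 36 34 33 20 12 11  8  9  9  9]
 [68 70 63 55 51 46 40 34 35 36 31 21 11 10 10  9  9]
 [41 61 64 59 57 50 43 40 36 35 35 31 20 13  9 10 10]
 [21 40 60 64 58 53 46 43 38 36 34 36 30 19 10 10 10]
 [14 18 41 61 63 59 52 48 43 37 34 33 36 24 13 10  9]
 [12 10 18 42 60 62 57 50 47 41 35 34 34 29 16 10  8]
 [ 9  9  7 17 40 59 63 56 52 44 39 35 35 30 16  9 11]
 [ 5  8  7  6 15 38 58 61 56 49 43 38 33 22 15  9 10]
 [-1 -1 -1 -4 -1  2  6  8  7  4  4  2  1  1 -1  0 -1]
 [-3 -6 -5 -3 -3 -3 -3 -3 -3 -4 -4 -3 -8 -5 -3 -2 -4]
 [-4 -7 -4 -3 -4 -4 -4 -3 -4 -3 -3 -3 -9 -5 -4 -3 -3]]
R cols 358-374
[[ 9  9  6  8 10  7  7 11 18 28 33 47 58 61 60 59 61]
 [ 8  8  8  7  9 10 11 18 29 31 32 37 49 59 61 61 59]
 [ 7 10  8  9  7 10 18 27 33 33 33 32 39 48 56 58 56]
 [11  9  9 11 11 15 25 33 32 32 31 31 31 35 41 46 38]
 [10 10 10 10 14 24 32 31 32 32 31 32 32 31 30 28 18]
 [ 8  9  9 13 22 29 32 31 32 30 32 33 31 31 33 20 12]
 [ 9  8 12 18 28 29 30 32 32 30 31 32 33 31 20 14 10]
 [ 7  9 14 25 29 32 30 31 30 30 32 33 31 22 13 12 10]
 [10  8 16 29 29 31 32 31 30 34 32 32 20 12  9  9 10]
 [ 9  9 16 26 31 29 30 32 31 31 34 20 12 10  9 12 13]
 [ 5  5  5 13 20 21 21 20 21 21 17  9  6  6  5  6  8]
 [-3 -4 -2  1  1  2  2  2  0  2  1 -3 -1 -2 -1 -1  0]
 [-5 -5 -5 -4 -5 -7 -5 -5 -5 -3 -6 -6 -5 -4 -6 -6 -5]
 [-4 -4 -5 -5 -5 -4 -4 -3 -5 -5 -4 -4 -3 -6 -6 -5 -5]]
edge slope 0.07068368470721295
```

Wood colour runs straight into the straightedge edge at both dowels, with no floor showing between, and the edge slope of 0.071 matches the dowel line. The straightedge reaches past both dowels. Handing in.

```bash
python3 -c "
from bench import r
print(r.close_job())"
```

```text
the job is handed in; nothing more can be done
None
```

The job is handed in (no verdict came back): the tin stands upright in the near half of the perfume tray, and the straightedge lies flat and released, one long edge against both dowels and reaching past both.

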